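Load, pin and hold shut a clamshell board test jig

ROBOT

A 6-joint arm with a two-finger parallel gripper is mounted at the origin on a cart in front of the work surface, level with it; the furniture and walls round the work are solid. World frame = base frame: x ahead of the robot, y to its left, z up, the work surface at z = 0. Lengths are in m, angles in rad, forces in N, time in s.
With the tool pointing down it reaches from about 0.275 to 0.725 m from the base axis. Payload 15.9 kg.
Tool frame: the origin (TCP) lies midway between the tips of the shut fingers; the grasp point (between the pads) lies 19 mm behind it (ctrl.grasp_offset is the z of the grasp point in the tool frame, in m); z points along the fingers, y is the line along which they close (so a half turn about z gives the same grasp; the last joint's range is limited). The gripper opens to 85 mm and grips with 20 to 120 N. Pads are 22 mm wide; open, the fingers measure 114 mm over their backs; the gripper's body (76 mm by 85 mm) begins 54 mm behind the grasp point. The pads swing forward as they close: fully open they stand 13 mm farther back than shut.
Start: joints at [1.303, 0.213, -0.034, 1.323, 0, 1.571], TCP at [0.132, 0.482, 0.231] pointing down, gripper open.
Joint ranges: [-2.98, 2.98], [-0.74, 1.72], [-1.14, 1.35], [-2.1, 2.04], [-1.57, 1.44], [-3.14, 3.14]. Speed limits (rad/s): [1.89, 1.89, 2.39, 2.57, 3.14, 3.14].

INTERFACE

Orientations are given as a 3x3 rotation matrix whose columns are the frame's x, y, z axes.
In Python, from cell import ctrl, imaging gives the robot as it stands.
- The arm moves only by the tool step_arm, never from a script. Its argument "increments" is a list of rows, each a list of 7 numbers: the shift along the tool's x, y, z in mm, then the turn, a rotation vector about the tool's x, y, z in degrees, then the opening, from 0 (shut) to 1 (fully open). In form: [[tx, ty, tz, rx, ry, rz, jaw], ...]. A call has 1 to 8 rows; each row shifts and turns the commanded pose from where the row before left it, along the tool's axes as they then stand; what a row does not reach is not made up. A row lasts 1/10 s, in which the tool goes at most 50 mm and 8.59 degrees, less where a joint would pass 70% of its speed; a pose out of reach is approached as far as the arm can. A call is refused whole if a number of a shift passes 50 or a number of a turn 8.59, either way. A call with a gripper value outside its range is refused whole. The fingers move at their own pace and stop on an object; the grip force is fixed at half the most. Time passes only in rows, so rows that do not move let the fingers close. It gives the time, the measured TCP pose, the force, the opening and the grip force at its end, in the units of the state.
- ctrl.read_state(): the state, without advancing time (a new reading comes with each control period).
- imaging.camera(name): name is "scene" or "top" or "wrist"; returns the picture (480x640x3 uint8, red, green, blue); there is no depth.
- imaging.get_calibration(name): a dict with "camera_matrix" (3x3 intrinsics, pixels), "R" (3x3) and "t" (3): a world point X has camera coordinates R X + t; the wrist camera has in their place "hand_eye" (4x4, takes a point from camera to tool coordinates, whose origin is the TCP and whose axes are the flange's). Camera axes: x right, y down, z forward; pixel columns grow to the right and rows downward; lengths in m; the calibration is good to about 2 mm. The wrist camera is an equidistant fisheye: a pixel r from the principal point sees the ray r / f radians off the axis. A picture is of the moment at which its call begins: read the wrist's pose just before it. get_calibration takes no time and is no camera call.
- ctrl.sign_off(): hands the job in; it is judged then, once.
The state is a dict: "time": time; "joints": joint angles; "dq": joint speeds; "effort": joint torques, N m; "tcp_pos": TCP position; "orientation": TCP orientation; "contact_force": force on the tool from outside, world axes, zero at the start; "wrist_torque": the same for the moment, N m; "gripper_width": finger opening in m; "grip_force": force on a finger pad.
Only numpy, scipy, OpenCV 4.12 (cv2) and the standard library are available. Lean on these libraries where they do the work, as an engineer would, in place of code of your own. Each camera call takes 0.05 s, during which the arm holds its last target. There are 200 camera calls.

TASK

Slide the green circuit board up out of its sloping slot in the rack and lay it, component side up, flat in the cradle of the open test jig. Swing the jig's lid down onto it, then take the red-knobbed pin from its block and push it down through the hole in the lid into the hole in the base until its shoulder has pressed the sprung lid fully shut, so that the test probes touch the board. Finish like that: still holding the knob and pressing the pin down so that the lid cannot spring open, nothing let go; leave the blue board, the mouse, screwdriver and USB stick where they are.

Things in the scene. Friction and masses are not known exactly. Their poses are not given: they have to be found in the camera images.
- board_green: green circuit board, 90 (its x) x 62 (y) x 3 mm, 50 g; components up to 9 mm high on its face (only the bare board is solid). Origin: middle of its underside, z out of the component face. Starts in the rack's front or rear slot, sloping 0.61 rad (35 degrees) from level: x points up the slope, away from the robot. Pinch it across its width near the top, gripper tilted along the board's normal.
- board_blue: blue circuit board of the same size in the rack's other slot; axes as for the green one. It stays there.
- rack: fixed rack, foot 190 x 100 x 8 mm, origin under its middle, x up-slope. Two pairs of black sloping slots, one 70 mm behind the other (40 mm across the boards). A slot covers the lower 35 mm of a board's long edges, 1 to 2 mm of play; the upper 55 mm stand free. The board slides out along its own +x, free after 36 mm. Slot cheeks reach 41 mm either side.
- jig: fixed test jig, blue base about 170 (its x) x 130 mm, 18 mm high. Origin: under the middle, on the worktop; x points from the pin end (nearest the robot) to the hinge. Front block with the pin hole: 40 mm high, x -87 to -53 mm; hinge posts at x +75, y +-56 mm. Beside the cradle, for x -33 to +33 mm, nothing stands higher than 18 mm: room for fingers.
- cradle_top (a point): middle of the sprung cradle's upper face, where the middle of the board's underside must lie; axes as the jig's; 34 mm above the worktop. Dark plate 98 x 50 mm with 8 tapered pegs of 6 mm, 8 mm high: two at each end (x +-49.5, y +-16 mm), two at each side (x +-39, y +-35.5 mm); 1.5 mm of play round the board, which fits either end first. Gives only along z.
- cradle (a joint): how far the sprung cradle is pushed down, in m: 0 free, 0.0035 fully down, where the probes touch (8 N at the start, 12 N at the end of its travel).
- lid (a joint): opening angle of the lid, rad: 0 fully shut (level), starts at 1.8 to 2.05 (leaning back, away from the robot), stop at 2.2. The hinge's friction (0.14 N m) holds it where it is left while steeper than about 1 rad; lower down it sinks slowly by its weight. On a board in the cradle it rests at about 0.04 and springs back there unless pressed: about 6 N at its hole shuts it.
- lid_hinge (a point): middle of the lid's hinge axis, 48 mm above the worktop, 75 mm behind the jig's origin; the axis is the jig's y, the lid swings up and away from the robot about it.
- lid_edge (a point): middle of the lid's free edge, on its outer face, 167 mm from the hinge axis; z points out of that face. A tab 40 mm wide stands 9 mm beyond it. Lid: aluminium frame with a clear window, 104 mm wide, 8 mm thick, mid-plane through the hinge axis, 0.28 kg. Push on the outer face to swing it shut.
- lid_hole (a point): mouth of the 12.5 mm hole through the lid, on its outer face, 145 mm from the hinge axis; moves with the lid. With the lid shut it lies 52 mm above the worktop, straight above the hole in the base.
- jig_hole (a point): mouth of the 12.5 mm hole in the base's front block, 40 mm above the worktop, 70 mm in front of the jig's origin, 32 mm deep.
- pin: registration pin, 70 g, upright in the pin block, shoulder on its top: steel shank 10 mm thick, 36 mm long, 5 mm tapered tip; shoulder disc 26 mm wide, 4 mm thick; red knob 22 mm across, 30 mm high. Origin: tip of the shank, z up to the knob; shoulder's underside at z = 36, middle of the knob at 55, top at 70 mm.
- pin_block: fixed aluminium block 56 x 56 x 44 mm with the pin's storage hole (12.5 mm, 40 mm deep) in its middle. Origin: middle of its underside on the worktop.
- mouse: red computer mouse, 58 x 98 x 40 mm, origin under its middle; a bystander.
- screwdriver: small yellow screwdriver, 108 mm long, lying; a bystander.
- usb_stick: blue USB stick, 18 x 52 x 8 mm, lying; a bystander.

How it is judged:
On the way, in this order (a step that is already met when the one before it is completed fails the run):
1. the green board lies flat in the cradle, the lid still open (x of board_green in the frame of cradle_top between -0.004 and 0.004 m and y of board_green in the frame of cradle_top between -0.004 and 0.004 m and z of board_green in the frame of cradle_top between -0.0025 and 0.0025 m and angle between board_green's own z axis and vertical below 0.06 rad and value of joint lid above 1 rad), for 0.2 s.
2. the lid lies on the board, the pin not yet in (x of board_green in the frame of cradle_top between -0.004 and 0.004 m and y of board_green in the frame of cradle_top between -0.004 and 0.004 m and z of board_green in the frame of cradle_top between -0.0025 and 0.0025 m and angle between board_green's own z axis and vertical below 0.06 rad and value of joint lid below 0.08 rad and horizontal distance between pin and jig_hole above 0.03 m), for 0.2 s.
At the end, for the whole second after the job is handed in: board flat in the cradle, face up (4 mm); pin in both holes, shoulder down on the lid (2.5 mm); lid shut (under 0.012 rad), cradle pressed down over 2.8 mm; fingers still on the pin, which presses on the lid with over 2 N, at rest (value of joint lid below 0.012 rad and value of joint cradle above 0.0028 m and x of board_green in the frame of cradle_top between -0.004 and 0.004 m and y of board_green in the frame of cradle_top between -0.004 and 0.004 m and z of board_green in the frame of cradle_top between -0.0025 and 0.0025 m and angle between board_green's own z axis and vertical below 0.06 rad and horizontal distance between pin_shoulder and jig_hole below 0.004 m and z of pin_shoulder in the frame of jig_hole below 0.0145 m and angle between pin's own z axis and vertical below 0.08 rad and contact force between pin and lid above 2 N and contact force between the fingers and pin above 2 N and linear speed of pin below 0.02 m/s); the arm keeps its last pose, push and grip.
It fails at once if the blue board is pulled about in its slot (more than 15 mm) (distance of board_blue from where it was at the start of the episode above 0.015 m).
It fails at once if the mouse is moved (more than 30 mm) (distance of mouse from where it was at the start of the episode above 0.03 m).
It fails at once if the yellow screwdriver is moved (more than 30 mm) (distance of screwdriver from where it was at the start of the episode above 0.03 m).
It fails at once if the USB stick is moved (more than 30 mm) (distance of usb_stick from where it was at the start of the episode above 0.03 m).
It also fails if it takes over 58 s, if anything falls off the work surface, if the arm or the gripper's body presses on something with over 40 N, if the wrist force passes 120 N, or if a joint passes its speed limit or range.

## Working session

There is one attempt and no reset: what is moved stays moved. The work goes in short steps, Python scripts to look and compute and a tool call to move; the robot and the scene stay as the last step left them, time stands still between calls to the robot, and variables do not carry over. Pictures are saved under pics/ and viewed, at most 10 in all, crops included, and the job is handed in when it is done.

Besides the shell and the picture viewer there is one more tool, called after "Emit:" in YAML: its name, and indented under it one key for each argument. step_arm: Moves the arm, as the interface text tells. Its arguments: {"type":"object","properties":{"increments":{"type":"array"}},"required":["increments"]}

```bash
mkdir -p pics; ls
cat > h.py <<'E'
import numpy as np, cv2
from cell import ctrl, imaging
def cal(n):
    c=imaging.get_calibration(n); return np.array(c["camera_matrix"]),np.array(c["R"]),np.array(c["t"])
def ray(n,uv):
    K,R,t=cal(n); d=R.T@np.linalg.inv(K)@np.array([uv[0],uv[1],1.]); return -R.T@t, d/np.linalg.norm(d)
def onz(n,uv,z):
    o,d=ray(n,uv); return o+d*(z-o[2])/d[2]
def tri(n1,a,n2,b):
    o1,d1=ray(n1,a);o2,d2=ray(n2,b)
    s=np.linalg.lstsq(np.c_[d1,-d2],o2-o1,rcond=None)[0]
    p,q=o1+s[0]*d1,o2+s[1]*d2
    return (p+q)/2,np.linalg.norm(p-q)
def proj(n,X):
    K,R,t=cal(n); p=K@(R@np.array(X)+t); return p[:2]/p[2]
def save(n,f):
    im=imaging.camera(n); cv2.imwrite(f"pics/{f}.png",im[:,:,::-1]); return im
E
python3 - <<'E'
from h import *
np.set_printoptions(precision=4,suppress=True)
for n in("scene","top"):
    save(n,n+"0"); K,R,t=cal(n); print(n,K.tolist(),-R.T@t,R)
print(imaging.get_calibration("wrist")); print(ctrl.read_state(),ctrl.grasp_offset)
E
```

```text
pics
scene [[434.2998964743678, 0.0, 310.85221953766137], [0.0, 434.2998964743678, 246.6878342011817], [0.0, 0.0, 1.0]] [-0.0671 -0.4001  0.4187] [[ 0.6968 -0.717  -0.0193]
 [-0.3058 -0.2727 -0.9122]
 [ 0.6488  0.6415 -0.4093]]
top [[523.7925553629404, 0.0, 313.8650702241282], [0.0, 523.7925553629404, 235.42738348591033], [0.0, 0.0, 1.0]] [0.2744 0.121  1.1941] [[ 0.0029 -1.      0.0081]
 [-0.9837 -0.0043 -0.18  ]
 [ 0.18   -0.0075 -0.9836]]
{'camera_matrix': array([[371.6483,   0.    , 313.7263],
       [  0.    , 371.6483, 238.626 ],
       [  0.    ,   0.    ,   1.    ]]), 'hand_eye': array([[ 0.0004, -0.9463, -0.3234,  0.0832],
       [ 1.    ,  0.0003,  0.0005,  0.0002],
       [-0.0004, -0.3234,  0.9463, -0.1422],
       [ 0.    ,  0.    ,  0.    ,  1.    ]])}
{'time': 0.1, 'joints': array([ 1.303 ,  0.2133, -0.035 ,  1.3235,  0.    ,  1.5708]), 'dq': array([-0.0005,  0.0001,  0.0027, -0.0006,  0.0005,  0.0006]), 'effort': array([ -0.0003, -68.7247,  48.7807,   0.0122,  -0.0001,   0.    ]), 'tcp_pos': array([0.1322, 0.4819, 0.2309]), 'orientation': array([[-0.9644,  0.2646, -0.0003],
       [ 0.2646,  0.9644, -0.0009],
       [ 0.    , -0.001 , -1.    ]]), 'contact_force': array([0.5568, 0.5284, 0.6124]), 'wrist_torque': array([ 0.0136,  0.0376, -0.0401]), 'grip_force': 0.0, 'gripper_width': 0.0854653169853192} -0.0187
```

View pics/top0.png

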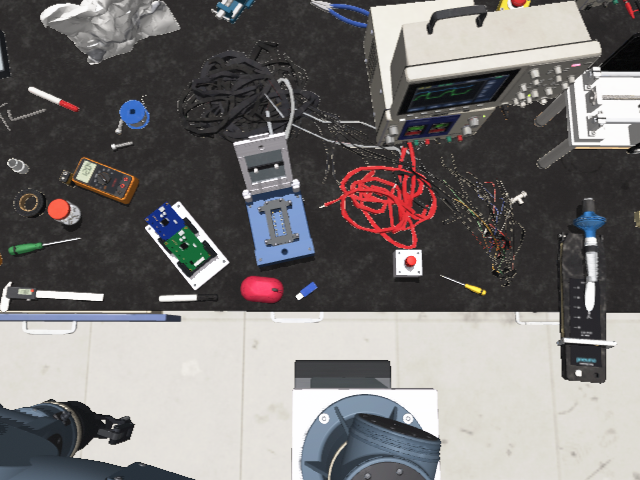

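View pics/scene0.png

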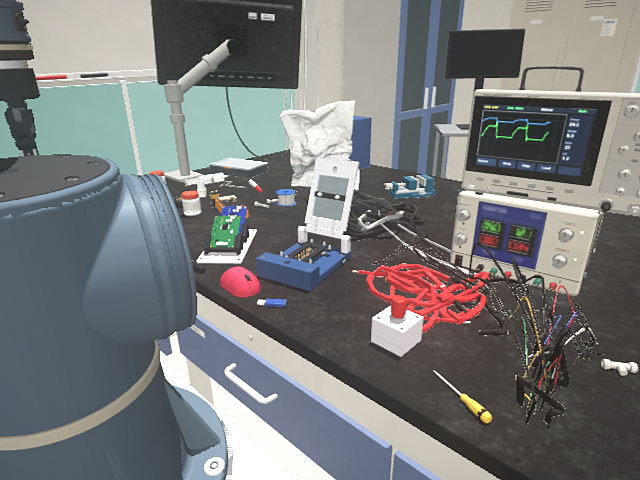

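Top view: the jig is near (278,228) with its lid leaning back. The rack is near (186,246), green board in the front slot and blue behind it. The pin block is at (408,263), mouse (263,289), USB stick (307,290) and screwdriver (463,285). The scene view agrees.

Run:
```python
from h import *
np.set_printoptions(precision=4,suppress=True)
im=cv2.imread("pics/top0.png"); hsv=cv2.cvtColor(im,cv2.COLOR_BGR2HSV)
def m(lo,hi,box):
    k=cv2.inRange(hsv,lo,hi); z=np.zeros_like(k); x0,y0,x1,y1=box; z[y0:y1,x0:x1]=k[y0:y1,x0:x1]; return z
def big(k):
    c=max(cv2.findContours(k,0,2)[0],key=cv2.contourArea); return c
for n,lo,hi,box,z in [("jigbase",(95,60,60),(125,255,255),(235,180,325,280),.018),("green",(45,80,30),(85,255,255),(140,195,240,295),.04),("blue",(100,100,40),(130,255,255),(140,195,240,295),.04),("foot",(0,0,170),(180,50,255),(140,195,240,295),.008),("knob",(0,120,80),(8,255,255),(390,245,430,280),.078),("block",(0,0,150),(180,60,255),(385,240,430,280),.044),("lid",(0,0,130),(180,40,255),(225,120,300,205),.15)]:
    k=m(lo,hi,box)
    c=big(k); r=cv2.minAreaRect(c); b=cv2.boxPoints(r)
    print(n,cv2.contourArea(c),r); 
    for p in b: print("   ",p,onz("top",p,z))
    print("  c",onz("top",r[0],z))
a=cv2.resize(im[115:300,135:335],None,fx=4,fy=4,interpolation=cv2.INTER_CUBIC)[:600,:800]
a=cv2.resize(im[130:275,135:330],None,fx=4.1,fy=4.1,interpolation=cv2.INTER_CUBIC)
print(a.shape); cv2.imwrite("pics/c1.png",a)
```

```text
jigbase 3823.5 ((278.6797180175781, 224.96255493164062), (70.11946868896484, 59.513851165771484), 78.2317123413086)
    [242.3977 196.7088] [0.5799 0.2775 0.018 ]
    [300.6606 184.5707] [0.6096 0.1431 0.018 ]
    [314.9617 253.2163] [0.4486 0.1095 0.018 ]
    [256.6989 265.3544] [0.4204 0.2409 0.018 ]
  c [0.5136 0.1927 0.018 ]
green 1018.0 ((187.44288635253906, 248.5494842529297), (40.807212829589844, 29.673391342163086), 49.08561706542969)
    [162.868  242.8477] [0.4673 0.4487 0.04  ]
    [185.2919 223.4137] [0.5118 0.4009 0.04  ]
    [212.0178 254.2513] [0.4421 0.3384 0.04  ]
    [189.5939 273.6853] [0.3986 0.3862 0.04  ]
  c [0.4547 0.3935 0.04  ]
blue 798.5 ((165.11505126953125, 221.27432250976562), (31.98451042175293, 28.786060333251953), 48.8140754699707)
    [143.7522 218.7168] [0.5221 0.4946 0.04  ]
    [165.4159 199.761 ] [0.5662 0.4484 0.04  ]
    [186.4779 223.8318] [0.5108 0.3982 0.04  ]
    [164.8142 242.7876] [0.4675 0.4444 0.04  ]
  c [0.5165 0.4464 0.04  ]
foot 1074.5 ((186.5482635498047, 244.8670654296875), (80.4248046875, 44.6750602722168), 50.90614318847656)
   
[... 427 characters left out ...]
.5   ] [ 0.4248 -0.1105  0.078 ]
    [410.0001 268.    ] [ 0.4085 -0.0939  0.078 ]
  c [ 0.4237 -0.0954  0.078 ]
block 615.0 ((408.0, 262.0), (26.0, 26.0), 90.0)
    [395. 249.] [ 0.455  -0.0683  0.044 ]
    [421. 249.] [ 0.4552 -0.1262  0.044 ]
    [421. 275.] [ 0.3972 -0.1243  0.044 ]
    [395. 275.] [ 0.397  -0.0669  0.044 ]
  c [ 0.426  -0.0964  0.044 ]
lid 2824.5 ((270.0048522949219, 157.74913024902344), (71.43201446533203, 67.96769714355469), 79.79602813720703)
    [230.2313 128.6184] [0.693  0.2895 0.15  ]
    [297.124  116.5777] [0.7207 0.1492 0.15  ]
    [309.7784 186.8799] [0.5672 0.1218 0.15  ]
    [242.8857 198.9206] [0.5409 0.2588 0.15  ]
  c [0.6294 0.2048 0.15  ]
(594, 799, 3)
```

View pics/c1.png

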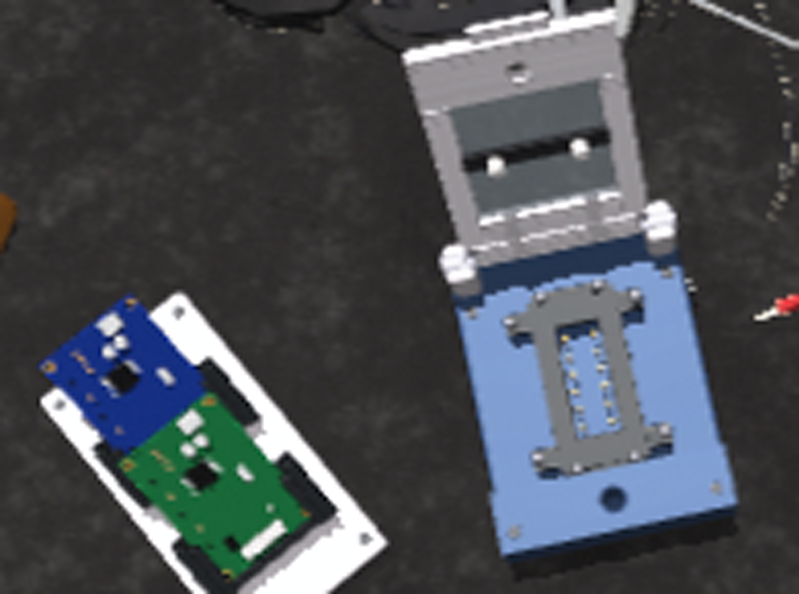

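Crop: the jig hole is at (613,499), cradle plate and pegs around (590,380), lid hole at (517,71). Both boards are clear on the rack. The foot rectangle measures 0.190 x 0.101 m, which matches the given size. I'll move the wrist camera over rack and jig for a closer look.

Emit:
step_arm:
  increments:
    - [-40,-8.5,0,0,0,0,1]
    - [-40,-8.5,0,0,0,0,1]
    - [-40,-8.5,0,0,0,0,1]
    - [-40,-8.5,0,0,0,0,1]
    - [-40,-8.5,0,0,0,0,1]
    - [-40,-8.5,0,0,0,0,1]
    - [-40,-8.5,0,0,0,0,1]
    - [-40,-8.5,0,0,0,0,1]

```text
time: 0.9
tcp_pos: [0.4242, 0.3308, 0.2311]
orientation: [[-0.964, 0.265, -0.0], [0.265, 0.964, -0.0], [0.0, -0.0, -1.0]]
contact_force: [-0.1, 0.3, -0.3]
gripper_width: 0.0856
grip_force: 0.0
```

Emit:
step_arm:
  increments:
    - [0,0,0,0,0,-8,1]
    - [0,0,0,0,0,-8,1]
    - [0,0,0,0,0,-8,1]
    - [0,0,0,0,0,-8,1]
    - [0,0,0,0,0,-8,1]
    - [0,0,0,0,0,0,1]
    - [0,0,0,0,0,0,1]

```text
time: 1.6
tcp_pos: [0.4228, 0.3319, 0.2311]
orientation: [[-0.911, -0.413, -0.0], [-0.413, 0.911, -0.0], [0.0, -0.0, -1.0]]
contact_force: [0.4, 0.3, 0.3]
gripper_width: 0.085
grip_force: 0.0
```

```bash
cat >> h.py <<'E'
def wpose():
    s=ctrl.read_state(); return np.array(s["tcp_pos"]),np.array(s["orientation"])
def wray(uv,pose):
    c=imaging.get_calibration("wrist"); K=np.array(c["camera_matrix"]);H=np.array(c["hand_eye"])
    v=np.array([(uv[0]-K[0,2])/K[0,0],(uv[1]-K[1,2])/K[1,1]]); r=np.linalg.norm(v)
    d=np.r_[np.sin(r)*v/max(r,1e-9),np.cos(r)]
    return pose[0]+pose[1]@H[:3,3], pose[1]@H[:3,:3]@d
def wz(uv,z,pose):
    o,d=wray(uv,pose); return o+d*(z-o[2])/d[2]
def wproj(X,pose):
    c=imaging.get_calibration("wrist"); K=np.array(c["camera_matrix"]);H=np.array(c["hand_eye"])
    p=pose[1].T@(np.array(X)-pose[0]); p=H[:3,:3].T@(p-H[:3,3]); th=np.arctan2(np.hypot(p[0],p[1]),p[2])
    return K[:2,2]+K[0,0]*th*p[:2]/np.hypot(p[0],p[1])
E
python3 - <<'E'
from h import *
p=wpose(); save("wrist","w1"); np.savez("w1.npz",p=p[0],R=p[1]); print(p,ctrl.read_state()["joints"])
E
```

```text
(array([0.42282757, 0.33185085, 0.23111729]), array([[-9.10615323e-01, -4.13254943e-01, -2.93914672e-04],
       [-4.13254879e-01,  9.10615363e-01, -2.55565036e-04],
       [ 3.73256730e-04, -1.11259766e-04, -9.99999924e-01]])) [ 6.65453322e-01  2.91608439e-01  6.79811343e-02  1.34744551e+00
 -5.86280495e-06  2.39157373e-01]
```

View pics/w1.png

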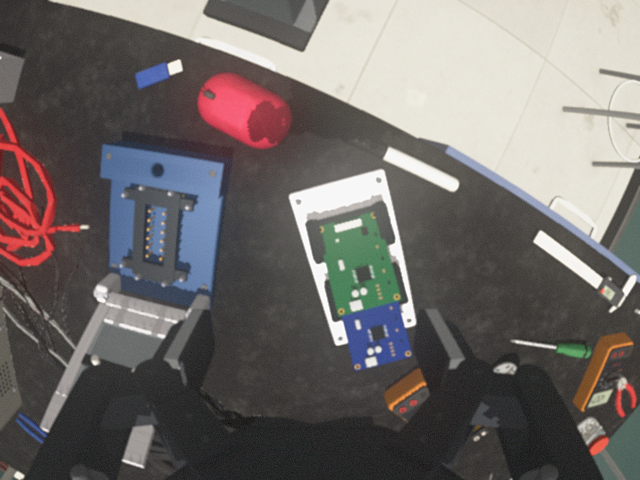

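Wrist view: the green board spans about (318,215)–(408,315) with the blue one below it at (380,338). The jig hole is at (157,170), the cradle around (155,233), the mouse at (245,110). Next I'll fit the corners, the hole and the pegs.

Run:
```python
from h import *
np.set_printoptions(precision=4,suppress=True)
im=cv2.imread("pics/w1.png"); hsv=cv2.cvtColor(im,cv2.COLOR_BGR2HSV)
f=np.load("w1.npz"); P=(f["p"],f["R"])
def rng(lo,hi,box):
    k=cv2.inRange(hsv,lo,hi); z=np.zeros_like(k); x0,y0,x1,y1=box; z[y0:y1,x0:x1]=k[y0:y1,x0:x1]; return z
def quad(k):
    k=cv2.morphologyEx(k,cv2.MORPH_CLOSE,np.ones((9,9)))
    c=max(cv2.findContours(k,0,2)[0],key=cv2.contourArea); h=cv2.convexHull(c)
    for e in np.linspace(.01,.1,60):
        q=cv2.approxPolyDP(h,e*cv2.arcLength(h,True),True)
        if len(q)<=4: break
    return q[:,0,:].astype(float),cv2.contourArea(c)
g,a=quad(rng((45,80,30),(85,255,255),(290,165,430,330))); print("green",g.tolist(),a)
w,a=quad(rng((0,0,150),(180,60,255),(280,160,425,355))); print("foot",w.tolist(),[wz(p,.008,P)[:2] for p in w])
j,a=quad(rng((100,90,60),(125,255,255),(90,135,240,310))); print("jig",j.tolist(),[wz(p,.018,P)[:2] for p in j])
# hole
gr=cv2.cvtColor(im,cv2.COLOR_BGR2GRAY); s=gr[158:183,143:172]; _,b=cv2.threshold(s,0,255,cv2.THRESH_OTSU+cv2.THRESH_BINARY_INV)
n,l,st,ce=cv2.connectedComponentsWithStats(b); print("hole",[(st[i][4],(ce[i]+[143,158]).tolist(),wz(ce[i]+[143,158],.04,P)) for i in range(1,n)])
A=cv2.resize(im[150:300,100:230],None,fx=4,fy=4,interpolation=cv2.INTER_CUBIC)[:600]
B=cv2.resize(im[200:325,310:420],None,fx=2.5,fy=2.5,interpolation=cv2.INTER_CUBIC)
C=np.zeros((600,800,3),np.uint8); C[:600,:520]=A; C[:B.shape[0],525:525+B.shape[1]]=B; cv2.imwrite("pics/c2.png",C)
print(ctrl.read_state()["time"])
```

```text
green [[374.0, 221.0], [401.0, 299.0], [339.0, 316.0], [325.0, 233.0]] 4597.5
foot [[419.0, 160.0], [415.0, 324.0], [336.0, 345.0], [289.0, 194.0]] [array([0.3405, 0.4114]), array([0.5084, 0.5026]), array([0.5715, 0.4288]), array([0.4279, 0.3072])]
jig [[103.0, 144.0], [219.0, 167.0], [210.0, 295.0], [110.0, 268.0]] [array([0.4534, 0.1013]), array([0.4284, 0.2328]), array([0.5649, 0.2708]), array([0.5883, 0.1472])]
hole [(np.int32(147), [157.01360544217687, 169.78231292517006], array([0.4493, 0.1797, 0.04  ]))]
1.65
```

View pics/c2.png

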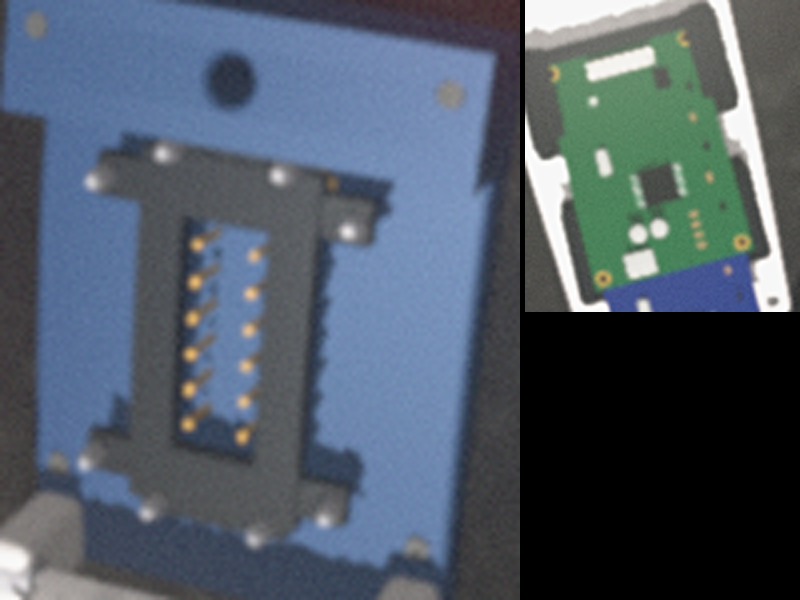

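```bash
cat > m.py <<'E'
from h import *
np.set_printoptions(precision=4,suppress=True)
f=np.load("w1.npz"); P=(f["p"],f["R"])
pg=np.array([(165,152),(281,175),(97,179),(348,231),(86,462),(325,519),(149,511),(255,537)],float)
px=(pg+.5)/4-.5+[100,150]
W=np.array([wz(p,.042,P)[:2] for p in px])
M=np.array([(-49.5,16),(-49.5,-16),(-39,35.5),(-39,-35.5),(39,35.5),(39,-35.5),(49.5,16),(49.5,-16)])/1e3
for sgn in (1,-1):
    m=M*[1,sgn]; mc=m-m.mean(0); wc=W-W.mean(0); U,S,V=np.linalg.svd(wc.T@mc); R=U@V
    print("jig yaw",np.degrees(np.arctan2(R[1,0],R[0,0])),"det",np.linalg.det(R),"ctr",W.mean(0),"res",np.abs(wc-mc@R.T).max(),"scale",np.trace(R.T@wc.T@mc)/np.trace(mc.T@mc))
a,b=np.array([338.9,316.2]),np.array([401,300.5])
for z in (.05,.055,.06,.065,.07,.075,.08):
    A,B=wz(a,z,P),wz(b,z,P); d=B-A; print(z,np.linalg.norm(d),(A+B)[:2]/2,"yaw",np.degrees(np.arctan2(-d[0],d[1])))
for q,t in((a,(185,226.3)),(b,(166.2,242.7))):
    o1,d1=wray(q,P);o2,d2=ray("top",t); s=np.linalg.lstsq(np.c_[d1,-d2],o2-o1,rcond=None)[0]; print("tri",o1+s[0]*d1,o2+s[1]*d2)
print("pin top cam", onz("top",(410.5,261),.078), onz("top",(408,262),.044))
l=(np.array([517,71])+.5)/4.1-.5+[135,130]; print("lidhole px",l)
o,d=ray("top",l)
E
python3 m.py
```

```text
jig yaw 12.45092616921925 det -1.0000000000000002 ctr [0.5165 0.1957] res 0.0009016149999859641 scale 0.9898155871162843
jig yaw 12.45092616921925 det 1.0000000000000002 ctr [0.5165 0.1957] res 0.0009016149999859641 scale 0.9898155871162843
0.05 0.06457993314234678 [0.4918 0.4256] yaw 39.583691083383414
0.055 0.06358125807631036 [0.4896 0.4236] yaw 39.583691083383385
0.06 0.06258258301027392 [0.4873 0.4216] yaw 39.583691083383385
0.065 0.06158390794423746 [0.4851 0.4196] yaw 39.583691083383385
0.07 0.06058523287820105 [0.4829 0.4176] yaw 39.58369108338336
0.075 0.0595865578121646 [0.4806 0.4156] yaw 39.583691083383364
0.08 0.058587882746128146 [0.4784 0.4137] yaw 39.583691083383364
tri [0.4974 0.3913 0.0794] [0.4972 0.3917 0.0795]
tri [0.4559 0.4315 0.09  ] [0.4594 0.4276 0.0896]
pin top cam [ 0.4237 -0.0954  0.078 ] [ 0.426  -0.0964  0.044 ]
lidhole px [260.7195 146.939 ]
```

Emit:
step_arm:
  increments:
    - [0,0,0,0,0,-8,1]
    - [0,0,0,0,0,-8,1]
    - [0,0,0,0,-7,0,1]
    - [0,0,0,0,-7,0,1]
    - [0,0,0,0,-7,0,1]
    - [0,0,0,0,-7,0,1]
    - [0,0,0,0,-7,0,1]
    - [0,0,0,0,0,0,1]

```text
time: 2.45
tcp_pos: [0.4186, 0.3285, 0.2262]
orientation: [[-0.625, -0.65, 0.433], [-0.533, 0.76, 0.372], [-0.571, 0.002, -0.821]]
contact_force: [-1.7, -1.6, -1.6]
gripper_width: 0.0855
grip_force: 0.0
```

```bash
cat >> h.py <<'E'
from scipy.spatial.transform import Rotation as Ro
def delta(pt,R):
    p,Q=wpose(); print("shift tool mm",np.round(1e3*Q.T@(np.array(pt)-p),1),"rot deg",np.round(np.degrees(Ro.from_matrix(Q.T@R).as_rotvec()),2))
def bfr(yaw,sl):
    c,s=np.cos(yaw),np.sin(yaw); a,b=np.cos(sl),np.sin(sl)
    return np.c_[[a*c,a*s,b],[-s,c,0],[-b*c,-b*s,a]]
def tfr(B): return np.c_[-B[:,0],B[:,1],-B[:,2]]
E
python3 - <<'E'
from h import *
B=bfr(np.radians(40.2),.61); T=np.array([.4851,.4196,.065])
G=T-.027*B[:,0]-.0015*B[:,2]; tcp=G-.012*B[:,2]; print(G,tcp)
delta(tcp+.1*B[:,2],tfr(B)); delta(tcp,tfr(B)); print(ctrl.read_state()["joints"])
E
```

```text
[0.46885315 0.40587034 0.04830311] [0.47410379 0.41030748 0.03846733]
shift tool mm [ 29.1  26.2 108.6] rot deg [ 0.27 -0.16  0.19]
shift tool mm [ 28.8  25.7 208.6] rot deg [ 0.27 -0.16  0.19]
[ 0.64270935 -0.2248463  -0.69010751  0.49940371  0.03837732 -0.05165177]
```

Emit:
step_arm:
  increments:
    - [10,9,30,0,0,0,1]
    - [10,9,30,0,0,0,1]
    - [9,8,30,0,0,0,1]
    - [0,0,0,0,0,0,1]
    - [0,0,0,0,0,0,1]

```text
time: 2.95
tcp_pos: [0.4276, 0.3703, 0.1414]
orientation: [[-0.623, -0.651, 0.434], [-0.534, 0.759, 0.373], [-0.572, 0.001, -0.82]]
contact_force: [-0.5, -0.7, 1.2]
gripper_width: 0.0853
grip_force: 0.0
```

Run:
```python
from h import *
np.set_printoptions(precision=4,suppress=True)
p=wpose(); im=save("wrist","w2")[:,:,::-1]; np.savez("w2.npz",p=p[0],R=p[1]); print(p)
hsv=cv2.cvtColor(np.ascontiguousarray(im),cv2.COLOR_BGR2HSV)
k=cv2.morphologyEx(cv2.inRange(hsv,(45,80,30),(85,255,255)),cv2.MORPH_CLOSE,np.ones((9,9)))
c=max(cv2.findContours(k,0,2)[0],key=cv2.contourArea); h=cv2.convexHull(c); print(cv2.contourArea(c))
for e in np.linspace(.005,.1,60):
    q=cv2.approxPolyDP(h,e*cv2.arcLength(h,True),True)
    if len(q)<=4: break
print(q[:,0].tolist())
```

```text
(array([0.4276, 0.3703, 0.1414]), array([[-0.6229, -0.6511,  0.4338],
       [-0.5338,  0.759 ,  0.3727],
       [-0.5719,  0.0005, -0.8203]]))
9843.5
[[352, 137], [357, 263], [270, 264], [272, 148]]
```

View pics/w2.png

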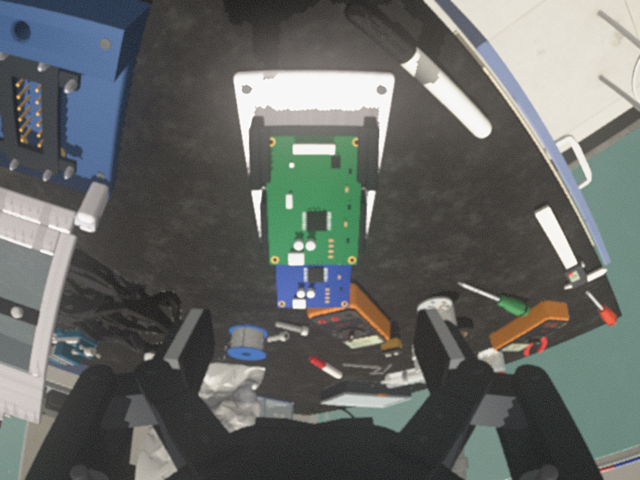

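The board is centred under the open gripper. Its top edge is at row 264, from column 267 to 363. I'll cross the two wrist views to get its height.

Run:
```python
from h import *
np.set_printoptions(precision=4,suppress=True)
im=cv2.imread("pics/w2.png"); hsv=cv2.cvtColor(im,cv2.COLOR_BGR2HSV); k=cv2.inRange(hsv,(40,60,30),(88,255,255)); k[:125]=0;k[275:]=0;k[:,:255]=0;k[:,375:]=0
for r in (150,170,190,200,210,220,230,240,250,255,262): x=np.flatnonzero(k[r]); print(r,x.min(),x.max(),end="; ")
for c in (290,315,340,350): y=np.flatnonzero(k[:,c]); print(c,y.min(),y.max(),end="; ")
f=np.load("w1.npz");P=(f["p"],f["R"]);f=np.load("w2.npz");Q=(f["p"],f["R"])
def t2(u,v):
    o1,d1=wray(u,P);o2,d2=wray(v,Q); s=np.linalg.lstsq(np.c_[d1,-d2],o2-o1,rcond=None)[0]; x,y=o1+s[0]*d1,o2+s[1]*d2; return (x+y)/2,np.linalg.norm(x-y)
u=lambda x,y:((np.array([x-525,y])+.5)/2.5-.5+[310,200])
print()
A=t2((338.9,316.2),(267,265));B=t2((401,300.5),(363.5,265)); print("corners",A,B,np.linalg.norm(A[0]-B[0]))
C=t2(u(602,278),(274.5,260));D=t2(u(742,242),(354.5,260)); print("holes",C,D)
E=t2(u(554,73),(271.5,142.5));F=t2(u(684,39),(355.5,141.5)); print("low holes",E,F,np.linalg.norm(C[0]-E[0]),np.linalg.norm(D[0]-F[0]))
```

```text
150 272 357; 170 271 356; 190 266 360; 200 266 361; 210 267 360; 220 267 359; 230 267 359; 240 268 358; 250 268 358; 255 269 358; 262 269 357; 290 137 250; 315 155 264; 340 136 264; 350 137 255; 
corners (array([0.5017, 0.3922, 0.0719]), np.float64(0.0024903251419593386)) (array([0.461 , 0.4418, 0.0713]), np.float64(0.00533362626374026)) 0.06414023529458579
holes (array([0.496 , 0.3928, 0.0701]), np.float64(0.0003344344183977328)) (array([0.4609, 0.4352, 0.0696]), np.float64(0.0018176392412960407))
low holes (array([0.4422, 0.3485, 0.0285]), np.float64(0.0005281388879012205)) (array([0.4093, 0.3897, 0.0252]), np.float64(0.00025736028805247097)) 0.08121542300634946 0.08193788723602967
```

Run:
```python
from h import *
B=bfr(np.radians(40.2),.61); C=np.array([.4521,.3915,.0490])
tcp=C+.018*B[:,0]-.0135*B[:,2]; print(tcp); delta(tcp,tfr(B))
```

```text
[0.46927577 0.40601465 0.04824637]
shift tool mm [9.400e+00 1.000e-01 1.084e+02] rot deg [0.26 0.05 0.32]
```

Emit:
step_arm:
  increments:
    - [9.4,0,8,0.3,0,0.3,1]
    - [0,0,30,0,0,0,1]
    - [0,0,30,0,0,0,1]
    - [0,0,25,0,0,0,1]
    - [0,0,15,0,0,0,1]
    - [0,0,0,0,0,0,1]

```text
time: 3.6
tcp_pos: [0.4698, 0.4052, 0.0473]
orientation: [[-0.626, -0.645, 0.439], [-0.529, 0.764, 0.369], [-0.573, -0.001, -0.819]]
contact_force: [-0.7, -0.7, 0.2]
gripper_width: 0.0852
grip_force: 0.0
```

Emit:
step_arm:
  increments:
    - [0,0,0,0,0,0,0.5]
    - [0,0,0,0,0,0,0.5]
    - [0,0,0,0,0,0,0.5]
    - [0,0,0,0,0,0,0.5]
    - [0,0,0,0,0,0,0.5]

```text
time: 4.1
tcp_pos: [0.4691, 0.405, 0.0489]
orientation: [[-0.624, -0.646, 0.44], [-0.529, 0.764, 0.371], [-0.576, -0.001, -0.818]]
contact_force: [-2.9, -4.2, 7.5]
gripper_width: 0.059
grip_force: 62.4
```

Emit:
step_arm:
  increments:
    - [-2,0,-1,0,0,0,0.5]
    - [-10,0,0,0,0,0,0.5]
    - [-12,0,0,0,0,0,0.5]
    - [-12,0,0,0,0,0,0.5]
    - [0,0,0,0,0,0,0.5]

```text
time: 4.6
tcp_pos: [0.4925, 0.425, 0.0712]
orientation: [[-0.623, -0.646, 0.441], [-0.528, 0.763, 0.372], [-0.577, -0.001, -0.817]]
contact_force: [-0.5, 0.5, -0.9]
gripper_width: 0.0591
grip_force: 64.3
```

Run:
```python
from h import *
p=wpose(); im=save("wrist","w3"); np.savez("w3.npz",p=p[0],R=p[1]); print(p,ctrl.read_state()["joints"])
```

```text
(array([0.49247952, 0.42500176, 0.07123394]), array([[-0.6231531 , -0.64592955,  0.44097078],
       [-0.52815963,  0.76339611,  0.37185184],
       [-0.57682547, -0.00118233, -0.81686656]])) [ 0.71644999  0.20766581 -0.72659443  0.02348588 -0.00918618  0.01088044]
```

View pics/w3.png

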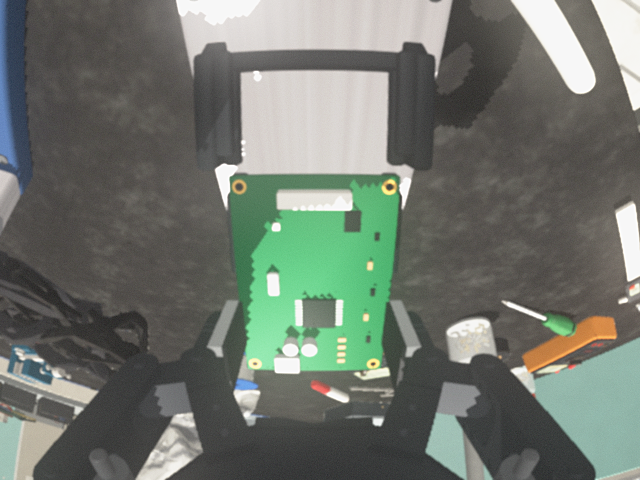

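The board is square in the gripper and nearly out of the slot. Its corner holes are at (239,187), (389,187), (255,364) and (373,364). I'll measure the board in the hand from these while it slides clear.

Emit:
step_arm:
  increments:
    - [-10,0,0,0,0,0,0.5]
    - [-5,0,-20,0,0,0,0.5]
    - [0,0,-40,0,0,0,0.5]
    - [0,0,-30,0,0,0,0.5]

```text
time: 5.05
tcp_pos: [0.4599, 0.3976, 0.1522]
orientation: [[-0.625, -0.646, 0.438], [-0.53, 0.763, 0.37], [-0.573, -0.001, -0.819]]
contact_force: [0.6, 0.0, -0.4]
gripper_width: 0.059
grip_force: 64.8
```

```bash
cat > hold.py <<'E'
from h import *
np.set_printoptions(precision=4,suppress=True)
c=imaging.get_calibration("wrist"); K=np.array(c["camera_matrix"]);H=np.array(c["hand_eye"])
def pose(px,save=None):
    # order: (-x,-y),(-x,+y),(+x,-y),(+x,+y); y to image right, x down-image
    u=cv2.fisheye.undistortPoints(np.array(px,float).reshape(-1,1,2),K,np.zeros(4))
    out=[]
    for hx,hy in((.041,.027),):
        M=np.array([(-hx,-hy,0),(-hx,hy,0),(hx,-hy,0),(hx,hy,0)])
        n,rv,tv,err=cv2.solvePnPGeneric(M,u,np.eye(3),None,flags=cv2.SOLVEPNP_IPPE)
        for r,t in zip(rv,tv):
            Rb=H[:3,:3]@cv2.Rodrigues(r)[0]; p=H[:3,:3]@t[:,0]+H[:3,3]; 
            print("board face ctr in tool mm",1e3*p,"\n",Rb)
            out.append((p,Rb))
    print(err.ravel()*K[0,0]); return out
if __name__=="__main__":
    pose([(239,187),(389.5,187),(255,364),(373.5,364)]); 
    print(ctrl.read_state()["joints"])
E
python3 hold.py
```

```text
board face ctr in tool mm [ 17.9456   0.014  -10.0962] 
 [[-0.998  -0.     -0.0628]
 [ 0.0001  1.     -0.003 ]
 [ 0.0628 -0.003  -0.998 ]]
board face ctr in tool mm [ 29.9645   0.0089 -12.1286] 
 [[-0.5517 -0.0001  0.8341]
 [-0.0025  1.     -0.0015]
 [-0.8341 -0.0029 -0.5517]]
[ 0.1093 14.8406]
[ 0.7181  0.0094 -0.6958  0.255  -0.0101  0.0122]
```

Emit:
step_arm:
  increments:
    - [0,0,0,0,8,0,0.5]
    - [0,0,0,0,8,0,0.5]
    - [0,0,0,0,8,0,0.5]
    - [0,0,0,0,8,0,0.5]
    - [0,0,0,0,0,7,0.5]
    - [0,0,0,0,0,7,0.5]
    - [0,0,0,0,0,7,0.5]
    - [0,0,0,0,0,7,0.5]

```text
time: 5.85
tcp_pos: [0.4622, 0.3995, 0.1493]
orientation: [[-0.969, -0.212, 0.125], [-0.2, 0.974, 0.104], [-0.143, 0.076, -0.987]]
contact_force: [-0.3, 0.6, -0.4]
gripper_width: 0.0591
grip_force: 64.7
```

```bash
cat > place.py <<'E'
from h import *
np.set_printoptions(precision=4,suppress=True)
yaw=np.radians(12.45); J=bfr(yaw,0); O=np.array([.5165,.1957,.034])
def tgt(ptool,Rb,up):   # tool pose that puts board flat, underside `up` over cradle
    R=J@Rb.T; p=O+[0,0,up+.003]-R@ptool; return p,R
Rb=Ro.from_euler("y",0).as_matrix()@np.c_[[-.998,0,.0628],[0,1,0],[-.0628,0,-.998]]
if __name__=="__main__":
    for up in(.06,.0):
        p,R=tgt(np.array([.0179,0,-.0101]),Rb,up); print(p); delta(p,R)
    print(ctrl.read_state()["joints"])
E
python3 place.py
```

```text
[0.5346 0.1997 0.088 ]
shift tool mm [ -21.5 -214.7   48.7] rot deg [ 4.29  4.67 -0.62]
[0.5346 0.1997 0.028 ]
shift tool mm [ -12.9 -219.2  107.9] rot deg [ 4.29  4.67 -0.62]
[ 0.7145  0.3202 -0.1168  0.9711 -0.0033  0.5055]
```

Emit:
step_arm:
  increments:
    - [0,0,0,4.3,4.7,-0.6,0.5]
    - [0,-40,0,0,0,0,0.5]
    - [-5,-40,0,0,0,0,0.5]
    - [-5,-40,0,0,0,0,0.5]
    - [-5,-40,0,0,0,0,0.5]
    - [-5,-40,5,0,0,0,0.5]
    - [0,0,0,0,0,0,0.5]
    - [0,0,0,0,0,0,0.5]

```text
time: 6.65
tcp_pos: [0.5261, 0.2082, 0.1458]
orientation: [[-0.974, -0.218, 0.061], [-0.218, 0.976, 0.013], [-0.063, -0.0, -0.998]]
contact_force: [0.1, 0.4, -0.0]
gripper_width: 0.0588
grip_force: 64.8
```

```bash
python3 place.py
python3 - <<'E'
from h import *
p=wpose(); im=save("wrist","w4"); np.savez("w4.npz",p=p[0],R=p[1])
E
```

```text
[0.5346 0.1997 0.088 ]
shift tool mm [ -2.7 -10.1  58. ] rot deg [-0.01 -0.    0.16]
[0.5346 0.1997 0.028 ]
shift tool mm [  1.  -10.1 117.9] rot deg [-0.01 -0.    0.16]
[ 0.3827  0.3203 -0.1124  1.0762 -0.0105  0.1623]
```

View pics/w4.png

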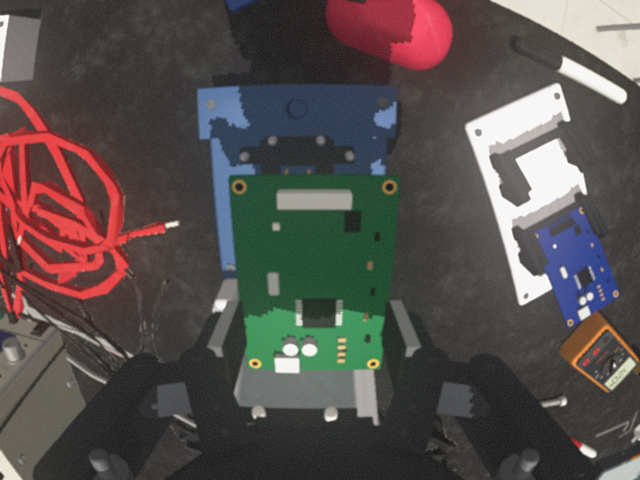

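The board is held level above the cradle. The jig hole is at (297,109), and the near pegs are at (272,141), (320,141), (245,156) and (349,156). I'll check them against the jig pose.

```bash
python3 - <<'E'
from h import *
from place import J,O
np.set_printoptions(precision=4,suppress=True)
f=np.load("w4.npz");P=(f["p"],f["R"])
for px,z,m in(((297,109),.04,(-.07,0)),((272,141),.042,(-.0495,-.016)),((320,141),.042,(-.0495,.016)),((245,156),.042,(-.039,-.0355)),((349,156),.042,(-.039,.0355))):
    w=wz(px,z,P); print(w, "in jig mm",1e3*(J.T@(w-O))[:2],"expected",np.array(m)*1e3)
E
sed -n '/(239/p' hold.py >/dev/null; python3 hold.py | head -4
python3 - <<'E'
from h import *
import cv2
im=cv2.imread("pics/w4.png");hsv=cv2.cvtColor(im,cv2.COLOR_BGR2HSV); k=cv2.inRange(hsv,(12,70,90),(32,255,255))
for b in((228,175,252,199),(378,175,402,199),(245,354,265,374),(363,354,384,374)):
    y,x=np.nonzero(k[b[1]:b[3],b[0]:b[2]]); print(x.mean()+b[0],y.mean()+b[1],len(x))
E
```

```text
[0.4489 0.1801 0.04  ] in jig mm [-69.3368  -0.6509] expected [-70.   0.]
[0.4726 0.1687 0.042 ] in jig mm [-48.7168 -16.8921] expected [-49.5 -16. ]
[0.466  0.1991 0.042 ] in jig mm [-48.5512  14.1664] expected [-49.5  16. ]
[0.4859 0.153  0.042 ] in jig mm [-39.0979 -35.0644] expected [-39.  -35.5]
[0.4714 0.2197 0.042 ] in jig mm [-38.8411  33.1794] expected [-39.   35.5]
board face ctr in tool mm [ 17.6221   0.2757 -10.2012] 
 [[-0.998   0.0009 -0.0635]
 [ 0.0011  1.     -0.0025]
 [ 0.0635 -0.0026 -0.998 ]]
238.8582089552239 186.4179104477612 134
388.95588235294116 186.86764705882354 136
254.5952380952381 362.9642857142857 84
372.6046511627907 363.2674418604651 86
```

Emit:
step_arm:
  increments:
    - [-5,-10.8,28,0,0,0.2,0.5]
    - [1.3,0,20,0,0,0,0.5]
    - [1.3,0,20,0,0,0,0.5]
    - [1.3,0,20,0,0,0,0.5]
    - [1.3,0,20,0,0,0,0.5]
    - [0,0,0,0,0,0,0.5]
    - [0,0,0,0,0,0,0.5]

```text
time: 7.4
tcp_pos: [0.5345, 0.2007, 0.0383]
orientation: [[-0.974, -0.218, 0.061], [-0.217, 0.976, 0.013], [-0.063, -0.0, -0.998]]
contact_force: [0.6, 0.3, -0.2]
gripper_width: 0.0587
grip_force: 64.8
```

```bash
sed -i 's/\.5165,\.1957/.5169,.1951/' place.py; python3 place.py
python3 - <<'E'
from h import *
s=ctrl.read_state(); print(s["contact_force"],s["wrist_torque"],s["tcp_pos"])
p=wpose(); im=save("wrist","w5"); np.savez("w5.npz",p=p[0],R=p[1])
E
```

```text
[0.535  0.1991 0.088 ]
shift tool mm [ -3.2  -1.7 -49.6] rot deg [-0.   -0.    0.14]
[0.535  0.1991 0.028 ]
shift tool mm [ 0.6 -1.7 10.3] rot deg [-0.   -0.    0.14]
[ 0.3643  0.4139 -0.2665  0.8283 -0.0093  0.1443]
[ 0.58517185  0.34720994 -0.21280105] [ 0.01544733  0.03741383 -0.02636029] [0.53454986 0.20069    0.03832012]
```

View pics/w5.png

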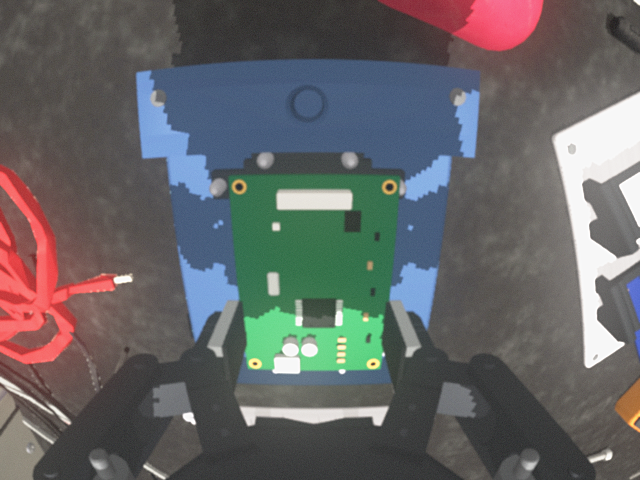

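Just above the cradle: near end pegs at (265,159) and (349,159), side pegs (220,187) and about (403,187), hole (308,104). The board axis is at column 314, so it sits slightly too far right. I'll work out the correction.

```bash
cat > w5.py <<'E'
from h import *
from place import J,O
np.set_printoptions(precision=2,suppress=True)
im=cv2.imread("pics/w5.png")
f=np.load("w5.npz");P=(f["p"],f["R"])
g=cv2.cvtColor(im,cv2.COLOR_BGR2GRAY)
for b in((250,145,280,172),(335,145,365,172),(206,172,230,200)):
    y,x=np.nonzero(g[b[1]:b[3],b[0]:b[2]]>150); print(b,x.mean()+b[0] if len(x) else None,y.mean()+b[1] if len(x) else None,len(x))
c=cv2.HoughCircles(cv2.medianBlur(g,3)[80:130,280:340],cv2.HOUGH_GRADIENT,1,30,param1=60,param2=10,minRadius=12,maxRadius=24); print("hole",c[0,0]+[280,80,0] if c is not None else None)
for px,z,m in(((308,104),.04,(-70,0)),((265,159),.042,(-49.5,-16)),((349.5,159),.042,(-49.5,16)),((219,186),.042,(-39,-35.5))):
    w=wz(px,z,P); q=P[1].T@(w-P[0]); print("in tool mm",1e3*q,"jig",1e3*(J.T@(w-O))[:2],m)
from hold import pose
pose([(238.9,186.4),(389,186.9),(254.6,363),(372.6,363.3)])
E
python3 w5.py
```

```text
(250, 145, 280, 172) 263.5892857142857 159.22321428571428 112
(335, 145, 365, 172) 349.8235294117647 158.87394957983193 119
(206, 172, 230, 200) 211.94761904761904 186.4 210
hole [306.5 107.5  23. ]
in tool mm [87.66 -1.99 -7.19] jig [-69.5   -0.55] (-70, 0)
in tool mm [ 67.87 -17.62  -7.95] jig [-49.75 -16.13] (-49.5, -16)
in tool mm [67.8  12.99 -7.95] jig [-49.75  14.49] (-49.5, 16)
in tool mm [ 58.04 -35.54  -7.33] jig [-39.86 -34.03] (-39, -35.5)
board face ctr in tool mm [17.6488  0.0684 -9.6229] 
 [[-0.9979 -0.0015 -0.0642]
 [-0.0013  1.     -0.0041]
 [ 0.0642 -0.004  -0.9979]]
board face ctr in tool mm [ 29.6344   0.0961 -11.7293] 
 [[-0.5543 -0.0029  0.8323]
 [-0.0026  1.      0.0018]
 [-0.8323 -0.0012 -0.5543]]
[ 0.0614 14.7743]
```

Emit:
step_arm:
  increments:
    - [0,-2.1,0,0,0,0.1,0.5]
    - [0,0,0,0,0,0,0.5]
    - [0.3,0,4,0,0,0,0.5]
    - [0.2,0,3,0,0,0,0.5]
    - [0,0,0,0,0,0,0.5]

```text
time: 7.95
tcp_pos: [0.5349, 0.1975, 0.0303]
orientation: [[-0.975, -0.215, 0.061], [-0.215, 0.977, 0.013], [-0.062, -0.0, -0.998]]
contact_force: [0.0, -0.3, 0.1]
gripper_width: 0.0586
grip_force: 64.8
```

Emit:
step_arm:
  increments:
    - [0.1,0,2,0,0,0,0.5]
    - [0,0,0,0,0,0,0.5]

```text
time: 8.15
tcp_pos: [0.5351, 0.1976, 0.0286]
orientation: [[-0.975, -0.215, 0.061], [-0.215, 0.977, 0.013], [-0.063, -0.0, -0.998]]
contact_force: [-1.3, 0.5, -0.3]
gripper_width: 0.0588
grip_force: 64.8
```

```bash
cat > w6.py <<'E'
from h import *
from place import J,O
np.set_printoptions(precision=2,suppress=True)
P=wpose(); im=save("wrist","w6")[:,:,::-1]; g=cv2.cvtColor(np.ascontiguousarray(im),cv2.COLOR_BGR2GRAY)
for m,z in(((-49.5,-16),.042),((-49.5,16),.042),((-39,-35.5),.042),((-39,35.5),.042),((-70,0),.04)):
    X=O*[1,1,0]+J@np.array([m[0]/1e3,m[1]/1e3,z]); u=wproj(X,P); 
    x0,y0=int(u[0])-16,int(u[1])-16; w=g[y0:y0+32,x0:x0+32]; t=w<55 if z==.04 else w>w.min()*.3+w.max()*.7
    n,l,st,ce=cv2.connectedComponentsWithStats(t.astype(np.uint8)); 
    print(m,"pred",u,[(int(st[i][4]),ce[i]+[x0,y0]) for i in range(1,n) if st[i][4]>15])
s=ctrl.read_state(); print(s["contact_force"],s["wrist_torque"]); delta(O,np.c_[-J[:,0],J[:,1],-J[:,2]])
E
python3 w6.py
```

```text
(-49.5, -16) pred [270.27 165.25] [(128, array([268.13, 164.5 ]))]
(-49.5, 16) pred [365.06 165.35] [(126, array([360.92, 164.32]))]
(-39, -35.5) pred [216.6  195.89] [(166, array([203.86, 200.98])), (114, array([215.62, 194.27]))]
(-39, 35.5) pred [418.09 195.95] [(515, array([422.44, 194.87]))]
(-70, 0) pred [317.79 103.82] []
[ 0.22 -0.2  -0.71] [-0.01  0.03 -0.01]
shift tool mm [18.   1.4 -6.4] rot deg [-0.02  3.6  -0.04]
```

Emit:
step_arm:
  increments:
    - [0,0,0.5,0,0,0,0.5]
    - [0,0,0,0,0,0,0.8]
    - [0,0,0,0,0,0,0.9]
    - [0,0,0,0,0,0,1]
    - [0,0,0,0,0,0,1]
    - [0,0,0,0,0,0,1]

```text
time: 8.8
tcp_pos: [0.5353, 0.1977, 0.0284]
orientation: [[-0.975, -0.215, 0.062], [-0.215, 0.977, 0.013], [-0.063, -0.0, -0.998]]
contact_force: [-0.6, -0.0, -0.0]
gripper_width: 0.0855
grip_force: 0.0
```

Emit:
step_arm:
  increments:
    - [0,0,-10,0,0,0,1]
    - [0,0,-30,0,0,0,1]
    - [0,0,-40,0,0,0,1]
    - [0,0,0,0,3.6,0,1]
    - [0,0,0,0,0,0,1]

```text
time: 9.3
tcp_pos: [0.5316, 0.197, 0.1098]
orientation: [[-0.977, -0.215, 0.001], [-0.215, 0.977, 0.0], [-0.001, 0.0, -1.0]]
contact_force: [-0.7, -0.6, -0.4]
gripper_width: 0.0854
grip_force: 0.0
```

```bash
cat > w7.py <<'E'
from h import *
from place import J,O
from hold import pose
np.set_printoptions(precision=2,suppress=True)
P=wpose(); im=save("wrist","w7")[:,:,::-1]; im=np.ascontiguousarray(im); hsv=cv2.cvtColor(im,cv2.COLOR_BGR2HSV); k=cv2.inRange(hsv,(12,70,70),(32,255,255))
px=[]
for m in((-41,-27),(-41,27),(41,-27),(41,27)):
    X=O+J@np.array([m[0]/1e3,m[1]/1e3,.003]); u=wproj(X,P); x0,y0=(u-9).astype(int); w=k[y0:y0+19,x0:x0+19]
    y,x=np.nonzero(w)
    q=np.array([x.mean()+x0,y.mean()+y0]) if len(x) else u*np.nan; px.append(q)
    print(m,"pred",u,"seen",q,len(x),"jig mm",1e3*(J.T@(wz(q,.037,P)-O))[:2])
g=cv2.cvtColor(im,cv2.COLOR_BGR2GRAY)
for m in((-49.5,-16),(-49.5,16),(-39,-35.5),(-39,35.5)):
    u=wproj(O+J@np.array([m[0]/1e3,m[1]/1e3,.008]),P); x0,y0=(u-10).astype(int); w=g[y0:y0+21,x0:x0+21]; t=w>w.min()*.3+w.max()*.7
    n,l,st,ce=cv2.connectedComponentsWithStats(t.astype(np.uint8)); print("peg",m,"pred",u,[(int(st[i][4]),ce[i]+[x0,y0],1e3*(J.T@(wz(ce[i]+[x0,y0],.042,P)-O))[:2]) for i in range(1,n) if st[i][4]>15])
o=pose(px)[0]; R=P[1]@o[1]; c=P[0]+P[1]@o[0]; print("ctr jig mm",1e3*J.T@(c-O),"tilt deg",np.degrees(np.arccos(R[2,2])),"z axis",J.T@R[:,2])
E
python3 w7.py
```

```text
(-41, -27) pred [269.14 163.53] seen [267.37 163.7 ] 70 jig mm [-40.92 -28.04]
(-41, 27) pred [361.95 163.55] seen [359.98 163.57] 65 jig mm [-40.97  25.84]
(41, -27) pred [273.83 290.81] seen [271.89 290.46] 54 jig mm [ 40.76 -28.26]
(41, 27) pred [356.97 290.7 ] seen [355.04 290.58] 55 jig mm [40.89 25.73]
peg (-49.5, -16) pred [287.2  149.56] [(42, array([286.  , 150.02]), array([-49.25, -16.68]))]
peg (-49.5, 16) pred [344.07 149.59] [(33, array([342.06, 149.97]), array([-49.27,  14.87]))]
peg (-39, -35.5) pred [253.52 168.39] [(40, array([252.62, 168.8 ]), array([-38.78, -36.03]))]
peg (-39, 35.5) pred [377.63 168.42] [(42, array([375.29, 168.05]), array([-39.19,  34.13]))]
board face ctr in tool mm [14.83  0.08 73.  ] 
 [[-1.   -0.   -0.01]
 [-0.    1.    0.  ]
 [ 0.01  0.   -1.  ]]
board face ctr in tool mm [19.55  0.06 72.56] 
 [[-0.81  0.    0.58]
 [-0.    1.   -0.01]
 [-0.58 -0.01 -0.81]]
[0.1  3.51]
ctr jig mm [ 0.06 -1.17  2.75] tilt deg 0.37100439701962 z axis [0.01 0.   1.  ]
```

Step 1 looks met: the board is flat (0.4° tilt), within about 1 mm and at the right height. Next the lid: I'll get its angle from the lid hole and plan the sweep.

```bash
sed -i 's/\.5169,\.1951/.5171,.1942/' place.py
cat > lid.py <<'E'
from h import *
from place import J,O
np.set_printoptions(precision=4,suppress=True)
Hn=O*[1,1,0]+J@np.array([.075,0,.048])
def lidpt(th,r,n): return Hn+J@np.array([-r*np.cos(th)+n*np.sin(th),0,r*np.sin(th)+n*np.cos(th)])
E
python3 - <<'E'
from lid import *
from scipy.optimize import minimize_scalar as ms
u=np.array([260.7,146.9])
r=ms(lambda t:np.linalg.norm(proj("top",lidpt(t,.145,-.004))-u),bounds=(1.5,2.3),method="bounded"); print("theta",r.x,r.fun,proj("top",lidpt(r.x,.145,-.004)))
for th in(1.8,1.9,2.0,r.x): print(th,proj("top",lidpt(th,.145,-.004)),"tip z",lidpt(th,.176,0)[2],lidpt(th,.167,.004))
R=np.c_[-J[:,0],J[:,1],-J[:,2]]
th=r.x; c=lidpt(th,.145,.004); print("contact",c); delta(c+J@np.array([.03,0,0]),R); print(np.linalg.norm((c+J@[.03,0,0])[:2]))
E
```

```text
theta 1.962851266365295 0.07640699048378119 [260.6251 146.9149]
1.8 [262.5299 156.3223] tip z 0.21939718303456235 [0.6312 0.2194 0.2097]
1.9 [261.3235 150.3898] tip z 0.21454881543298493 [0.6468 0.2228 0.2047]
2.0 [260.2355 144.9614] tip z 0.20803634712131996 [0.6618 0.2261 0.1982]
1.962851266365295 [260.6251 146.9149] tip z 0.21064614842911106 [0.6563 0.2249 0.2008]
contact [0.648  0.2231 0.1805]
shift tool mm [-150.     0.6  -71.8] rot deg [-0.01  0.08 -0.04]
0.715189485859203
```

Emit:
step_arm:
  increments:
    - [0,0,-45,0,0,0,0]
    - [0,0,-45,0,0,0,0]
    - [0,0,-45,0,0,0,0]
    - [-37,0,0,0,0,0,0]
    - [-37,0,0,0,0,0,0]
    - [-37,0,0,0,0,0,0]
    - [-37,0,0,0,0,0,0]
    - [0,0,0,0,0,0,0]

```text
time: 10.15
tcp_pos: [0.6715, 0.2277, 0.2398]
orientation: [[-0.977, -0.215, -0.002], [-0.215, 0.977, -0.001], [0.002, -0.001, -1.0]]
contact_force: [-0.6, 0.7, 0.5]
gripper_width: -0.0002
grip_force: 0.0
```

Run:
```python
from lid import *
R=np.c_[-J[:,0],J[:,1],-J[:,2]]
delta(lidpt(1.963,.145,.004)+J@np.array([.03,0,0]),R); print(ctrl.read_state()["joints"],ctrl.read_state()["gripper_width"])
```

```text
shift tool mm [-6.3  0.6 59.3] rot deg [-0.05 -0.11 -0.06]
[ 0.3272  0.7211  0.7728  1.6244 -0.0006  0.111 ] -0.0002022463814749257
```

Emit:
step_arm:
  increments:
    - [-6,0,0,0,0,0,0]
    - [0,0.6,25,0,0,0,0]
    - [0,0,24,0,0,0,0]
    - [0,0,0,0,0,0,0]
    - [8,0,0,0,0,0,0]
    - [10,0,0,0,0,0,0]
    - [12,0,0,0,0,0,0]

```text
time: 10.85
tcp_pos: [0.6452, 0.2227, 0.1961]
orientation: [[-0.977, -0.215, 0.002], [-0.215, 0.977, 0.0], [-0.002, -0.0, -1.0]]
contact_force: [2.2, 0.2, 1.6]
gripper_width: -0.0001
grip_force: 1.0
```

Emit:
step_arm:
  increments:
    - [16,0,2,0,0,0,0]
    - [20,0,2,0,0,0,0]
    - [20,0,2,0,0,0,0]
    - [20,0,1,0,0,0,0]
    - [20,0,0,0,0,0,0]

```text
time: 11.35
tcp_pos: [0.5505, 0.2017, 0.1885]
orientation: [[-0.977, -0.215, 0.001], [-0.215, 0.977, -0.0], [-0.001, -0.0, -1.0]]
contact_force: [1.5, 0.1, 0.2]
gripper_width: -0.0
grip_force: 0.6
```

Run:
```python
from lid import *
p,_=wpose(); q=J.T@(p-O*[1,1,0]); print(1e3*q, ctrl.read_state()["contact_force"])
save("scene","s2"); save("top","t2")
```

```text
[ 34.284    0.1434 188.4876] [1.5242 0.133  0.2065]
```

Emit:
step_arm:
  increments:
    - [13,0,5,0,0,0,0]
    - [13,0,7,0,0,0,0]
    - [12,0,9,0,0,0,0]
    - [12,0,9,0,0,0,0]
    - [10,0,11,0,0,0,0]
    - [10,0,11,0,0,0,0]
    - [8,0,13,0,0,0,0]
    - [7,0,13,0,0,0,0]

```text
time: 12.25
tcp_pos: [0.469, 0.1839, 0.1101]
orientation: [[-0.977, -0.215, 0.002], [-0.215, 0.977, 0.0], [-0.002, -0.0, -1.0]]
contact_force: [1.0, 0.1, 0.8]
gripper_width: -0.0001
grip_force: 0.1
```

Emit:
step_arm:
  increments:
    - [5,0,14,0,0,0,0]
    - [4,0,14,0,0,0,0]
    - [2,0,13,0,0,0,0]
    - [0,0,0,0,0,0,0]

```text
time: 12.65
tcp_pos: [0.4574, 0.1812, 0.068]
orientation: [[-0.977, -0.215, -0.001], [-0.215, 0.977, -0.001], [0.001, -0.001, -1.0]]
contact_force: [-0.4, 0.1, 1.0]
gripper_width: 0.0
grip_force: 0.0
```

Run:
```python
from lid import *
p,_=wpose(); q=J.T@(p-O*[1,1,0]); print(1e3*q, ctrl.read_state()["contact_force"])
```

```text
[-61.1434   0.195   68.0097] [-0.3866  0.1025  0.9803]
```

Emit:
step_arm:
  increments:
    - [0,0,5,0,0,0,0]
    - [0,0,4,0,0,0,0]
    - [0,0,0,0,0,0,0]
    - [0,0,0,0,0,0,0]
    - [0,0,0,0,0,0,0]

```text
time: 13.15
tcp_pos: [0.458, 0.1815, 0.0599]
orientation: [[-0.977, -0.215, 0.001], [-0.215, 0.977, -0.0], [-0.001, -0.0, -1.0]]
contact_force: [-0.9, 0.5, -0.2]
gripper_width: -0.0003
grip_force: 0.0
```

Emit:
step_arm:
  increments:
    - [0,0,1,0,0,0,0]
    - [0,0,1,0,0,0,0]
    - [0,0,0,0,0,0,0]

```text
time: 13.45
tcp_pos: [0.4578, 0.1814, 0.0576]
orientation: [[-0.977, -0.215, 0.0], [-0.215, 0.977, -0.0], [-0.0, -0.0, -1.0]]
contact_force: [0.5, 0.3, 1.1]
gripper_width: -0.0001
grip_force: 0.7
```

Emit:
step_arm:
  increments:
    - [0,0,1,0,0,0,0]
    - [0,0,0,0,0,0,0]
    - [0,0,0,0,0,0,0]

```text
time: 13.75
tcp_pos: [0.4578, 0.1814, 0.0566]
orientation: [[-0.977, -0.215, 0.0], [-0.215, 0.977, -0.0], [-0.0, -0.0, -1.0]]
contact_force: [-0.1, -0.7, 2.8]
gripper_width: -0.0002
grip_force: 1.1
```

Step 2 looks met: the lid rests on the board with about 3 N of reaction. Now up and over to the pin.

Emit:
step_arm:
  increments:
    - [0,0,-40,0,0,0,0.5]
    - [0,0,-45,0,0,0,0.7]
    - [15,-44,-10,0,0,0,0.7]
    - [15,-44,0,0,0,0,0.7]
    - [15,-44,0,0,0,0,0.7]
    - [15,-44,0,0,0,0,0.7]
    - [15,-44,0,0,0,0,0.7]
    - [15,-44,0,0,0,0,0.7]

```text
time: 14.55
tcp_pos: [0.426, -0.0975, 0.1517]
orientation: [[-0.977, -0.215, 0.001], [-0.215, 0.977, -0.0], [-0.0, -0.0, -1.0]]
contact_force: [1.5, 0.2, 0.7]
gripper_width: 0.0594
grip_force: 0.0
```

Emit:
step_arm:
  increments:
    - [0,0,0,0,0,0,0.7]
    - [0,0,0,0,0,0,0.7]

```text
time: 14.75
tcp_pos: [0.4263, -0.0966, 0.1515]
orientation: [[-0.977, -0.212, -0.0], [-0.212, 0.977, 0.0], [0.0, 0.0, -1.0]]
contact_force: [-0.3, 0.2, 0.6]
gripper_width: 0.0599
grip_force: 0.0
```

```bash
cat > pin.py <<'E'
from h import *
import sys
np.set_printoptions(precision=4,suppress=True)
P=wpose(); im=np.ascontiguousarray(save("wrist",sys.argv[1])[:,:,::-1]); hsv=cv2.cvtColor(im,cv2.COLOR_BGR2HSV)
k=cv2.inRange(hsv,(0,110,60),(10,255,255))|cv2.inRange(hsv,(172,110,60),(180,255,255))
print("tcp",P[0])
for c in sorted(cv2.findContours(k,0,2)[0],key=cv2.contourArea)[-3:]:
    (u,v),r=cv2.minEnclosingCircle(c); print("red",cv2.contourArea(c),(u,v,r),cv2.minAreaRect(c),wz((u,v),.078,P),wz((u,v),.063,P))
E
python3 pin.py p1
```

```text
tcp [ 0.4263 -0.0966  0.1515]
red 700.0 (313.78125, 249.5, 16.410396575927734) ((313.7000427246094, 250.10003662109375), (29.80000114440918, 30.60000228881836), 53.13010025024414) [ 0.424  -0.0969  0.078 ] [ 0.4295 -0.0957  0.063 ]
red 2432.0 (622.2941284179688, 234.58824157714844, 34.27180099487305) ((614.4999389648438, 235.0), (63.99999237060547, 48.99999237060547), 90.0) [0.3609 0.1437 0.078 ] [0.362  0.1616 0.063 ]
red 15513.0 (310.4571838378906, 355.05474853515625, 95.85391998291016) ((311.03009033203125, 343.4530334472656), (158.4357147216797, 164.88157653808594), 87.0262680053711) [ 0.5033 -0.0821  0.078 ] [ 0.5143 -0.0798  0.063 ]
```

View pics/p1.png

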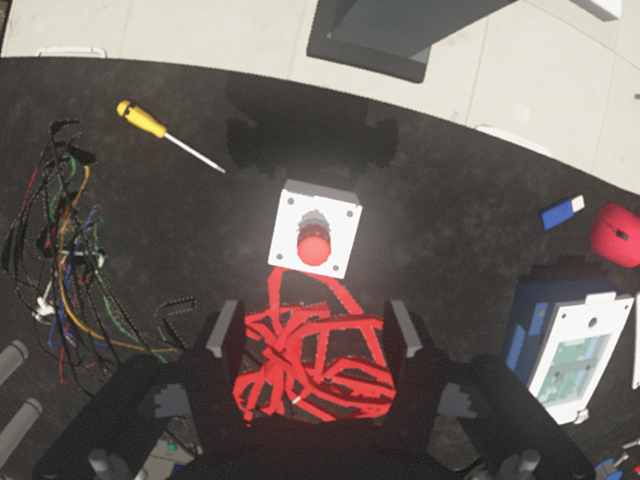

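The lid is down over the jig at right (585,350). The pin's knob is under the gripper at (314,250) on its block, matching the TCP x and y. Descend and grip.

Emit:
step_arm:
  increments:
    - [1,0,30,0,0,0,0.7]
    - [0,0,30,0,0,0,0.7]
    - [0,0,25,0,0,0,0.7]
    - [0,0,13,0,0,0,0.7]
    - [0,0,0,0,0,0,0.7]

```text
time: 15.3
tcp_pos: [0.4246, -0.0944, 0.0521]
orientation: [[-0.976, -0.217, -0.003], [-0.217, 0.976, 0.001], [0.003, 0.001, -1.0]]
contact_force: [0.6, -0.9, 0.5]
gripper_width: 0.0598
grip_force: 0.0
```

Emit:
step_arm:
  increments:
    - [0,0,0,0,0,0,0]
    - [0,0,0,0,0,0,0]
    - [0,0,0,0,0,0,0]
    - [0,0,0,0,0,0,0]
    - [0,0,0,0,0,0,0]
    - [0,0,0,0,0,0,0]

```text
time: 15.9
tcp_pos: [0.4264, -0.0959, 0.0547]
orientation: [[-0.977, -0.215, 0.002], [-0.215, 0.977, 0.0], [-0.002, -0.0, -1.0]]
contact_force: [-1.6, 3.3, 8.3]
gripper_width: 0.0199
grip_force: 58.3
```

Emit:
step_arm:
  increments:
    - [0,0,-10,0,0,0,0]
    - [0,0,-30,0,0,0,0]
    - [0,0,-30,0,0,0,0]
    - [0,0,-15,0,0,0,0]
    - [0,0,0,0,0,0,0]

```text
time: 16.4
tcp_pos: [0.4271, -0.0964, 0.1415]
orientation: [[-0.977, -0.215, 0.005], [-0.215, 0.977, -0.001], [-0.004, -0.002, -1.0]]
contact_force: [1.3, -0.0, -0.4]
gripper_width: 0.0202
grip_force: 59.1
```

```bash
cat > pt.py <<'E'
from h import *
import sys
np.set_printoptions(precision=2,suppress=True)
P=wpose(); im=np.ascontiguousarray(save("wrist",sys.argv[1])[:,:,::-1]); hsv=cv2.cvtColor(im,cv2.COLOR_BGR2HSV)
k=cv2.inRange(hsv,(0,110,60),(10,255,255))|cv2.inRange(hsv,(172,110,60),(180,255,255))
u=wproj(P[0]+P[1]@np.array([0,0,-.0233]),P); print("pred top centre",u)
x0,x1,y0,y1=int(u[0])-60,int(u[0])+60,int(u[1])-70,int(u[1])+50; w=np.zeros_like(k); w[y0:y1,x0:x1]=k[y0:y1,x0:x1]
for c in sorted(cv2.findContours(w,0,2)[0],key=cv2.contourArea)[-2:]: print(cv2.contourArea(c),cv2.boundingRect(c),cv2.minEnclosingCircle(c))
for a in np.linspace(0,2*np.pi,8,endpoint=False): print(wproj(P[0]+P[1]@np.array([.011*np.cos(a),.011*np.sin(a),-.0233]),P),end=" ")
print(); 
for a in np.linspace(0,2*np.pi,8,endpoint=False): print(wproj(P[0]+P[1]@np.array([.013*np.cos(a),.013*np.sin(a),.0067]),P),end=" ")
b=im[y0-10:y1+40,x0-20:x1+20]; print(hsv[int(u[1])-70:int(u[1])+40:6,int(u[0])].tolist(), P[0])
E
python3 pt.py p2
```

```text
pred top centre [313.57 343.12]
309.0 (266, 273, 19, 35) ((276.5, 290.0), 18.581003189086914)
3921.0 (280, 307, 69, 86) ((312.9368896484375, 353.77197265625), 50.46019744873047)
[313.57 319.03] [334.27 326.2 ] [342.06 342.91] [333.19 358.83] [313.56 365.21] [293.93 358.84] [285.08 342.93] [292.87 326.21] 
[313.52 279.93] [334.1  287.57] [341.94 305.43] [333.16 322.51] [313.51 329.37] [293.87 322.51] [285.09 305.44] [292.93 287.58] [[10, 5, 143], [4, 11, 156], [0, 16, 157], [1, 80, 143], [2, 90, 139], [2, 93, 142], [3, 106, 132], [2, 119, 133], [1, 147, 168], [2, 151, 164], [1, 163, 155], [1, 163, 156], [1, 169, 154], [0, 173, 152], [0, 183, 187], [11, 51, 70], [1, 176, 123], [0, 173, 228], [0, 166, 215]] [ 0.43 -0.1   0.14]
```

Run:
```python
import cv2,numpy as np
im=cv2.imread("pics/p2.png");h=cv2.cvtColor(im,cv2.COLOR_BGR2HSV)
for c in (306,314,320):
    print(c,[(r,h[r,c,1],h[r,c,2]) for r in list(range(255,330,3))+list(range(354,370))].__repr__().replace("np.uint8",""))
print([(c,tuple(map(int,h[285,c]))) for c in range(270,360,4)])
print([(c,tuple(map(int,h[335,c]))) for c in range(270,360,4)])
```

```text
306 [(255, (0), (247)), (258, (0), (247)), (261, (0), (247)), (264, (0), (247)), (267, (1), (250)), (270, (6), (222)), (273, (11), (164)), (276, (31), (150)), (279, (12), (144)), (282, (11), (161)), (285, (11), (158)), (288, (73), (144)), (291, (88), (142)), (294, (83), (144)), (297, (89), (143)), (300, (94), (136)), (303, (95), (139)), (306, (99), (132)), (309, (110), (139)), (312, (121), (143)), (315, (115), (131)), (318, (128), (139)), (321, (144), (165)), (324, (150), (162)), (327, (149), (161)), (354, (178), (150)), (355, (175), (173)), (356, (190), (219)), (357, (190), (242)), (358, (186), (245)), (359, (183), (234)), (360, (159), (178)), (361, (106), (108)), (362, (39), (86)), (363, (55), (74)), (364, (74), (103)), (365, (105), (121)), (366, (130), (135)), (367, (159), (125)), (368, (172), (123)), (369, (173), (118))]
314 [(255, (0), (247)), (258, (0), (247)), (261, (0), (247)), (264, (0), (251)), (267, (7), (144)), (270, (7), (148)), (273, (9), (146)), (276, (8), (150)), (279, (6), (157)), (282, (8), (161)), (285, (11), (158)), (288, (79), (142)), (291, (81), (144)), (294, (8
[... 1710 characters left out ...]
59)), (326, (9, 11, 162)), (330, (165, 6, 158)), (334, (1, 66, 169)), (338, (2, 101, 162)), (342, (13, 17, 107)), (346, (13, 16, 110)), (350, (20, 15, 104)), (354, (15, 15, 103)), (358, (0, 5, 98))]
[(270, (0, 12, 108)), (274, (6, 23, 109)), (278, (13, 16, 111)), (282, (175, 41, 68)), (286, (0, 77, 66)), (290, (1, 167, 151)), (294, (1, 171, 155)), (298, (0, 170, 153)), (302, (1, 159, 160)), (306, (2, 158, 160)), (310, (1, 166, 155)), (314, (1, 164, 154)), (318, (1, 166, 154)), (322, (179, 161, 160)), (326, (1, 155, 156)), (330, (2, 158, 157)), (334, (1, 165, 156)), (338, (1, 163, 152)), (342, (4, 54, 66)), (346, (0, 40, 76)), (350, (15, 14, 113)), (354, (10, 14, 111)), (358, (175, 14, 108))]
```

Run:
```python
from h import *
from scipy.optimize import least_squares as ls
I=(np.zeros(3),np.eye(3))
row=lambda x,z: wproj(np.array([x,0,z])/1e3,I)[1]
obs=[(11,6.7,287),(13,10.7,265.5)]
for name,o in(("2",obs),("2+top",obs+[(11,-23.3,319.7)]),("2+top+back",obs+[(11,-23.3,319.7),(-11,-23.3,361.5)]),("2+cham",obs+[(10,-23.3,319.7),(-10,-23.3,361.2)])):
    r=ls(lambda d:[row(x+d[0],z+d[1])-v for x,z,v in o],[0,0]); print(name,r.x,r.fun)
# column check at y=0
```

```text
2 [ 46.09499475 -96.09515726] [ 1.14289378e-09 -8.42476311e-10]
2+top [ 10.6950835  -18.62509436] [-6.85899976  5.73993804  1.01062716]
2+top+back [ 2.46143211 -2.15840217] [-5.92067281  7.65344569 -3.35539717  2.23843402]
2+cham [ 3.81540233 -4.2982649 ] [-6.6264127   6.83757704 -1.15231846  1.18875584]
```

Run:
```python
from h import *
I=(np.zeros(3),np.eye(3))
for n,x,z in(("rim bot",13,10.7),("rim top",13,6.7),("knob bot",11,6.7),("knob top f",11,-23.3),("knob top b",-11,-23.3),("tip front r2",2,46.7),("tip ctr",0,46.7),("shank front at taper",5,41.7)):
    a=wproj(np.array([x,0,z])/1e3,I)[1]; print(n,round(a,1),"d/dx",round(wproj(np.array([x+1,0,z])/1e3,I)[1]-a,2))
g=cv2.cvtColor(cv2.imread("pics/p2.png"),cv2.COLOR_BGR2GRAY)
for r in range(263,290,2): print(r,g[r,282:348:3])
```

```text
rim bot 276.2 d/dx -2.01
rim top 279.9 d/dx -2.05
knob bot 284.0 d/dx -2.03
knob top f 319.0 d/dx -2.29
knob top b 365.2 d/dx -1.93
tip front r2 267.1 d/dx -1.66
tip ctr 270.4 d/dx -1.65
shank front at taper 265.6 d/dx -1.71
263 [248 247 247 247 247 247 247 247 247 247 248 248 247 247 247 247 247 247
 247 247 247 247]
265 [247 247 247 247 247 247 247 247 247 250 243 235 251 247 247 247 247 247
 247 247 247 247]
267 [247 247 247 247 247 247 247 247 250 198 145 143 182 250 247 247 247 248
 249 248 247 247]
269 [251 249 248 247 247 247 247 247 241 139 144 142 138 226 248 247 247 231
 195 237 247 248]
271 [184 209 247 252 249 248 247 248 193 139 141 143 143 154 248 247 247 213
 171 179 248 249]
273 [147 143 129 150 212 243 252 251 161 138 140 141 139 145 249 247 247 233
 166 207 248 251]
275 [133 113 112 117 118 115 143 200 143 140 143 140 136 142 249 247 247 249
 223 248 247 252]
277 [122 117 118 119 120 116 116 132 139 140 138 143 139 141 253 248 247 247
 248 248 247 237]
279 [114 113 116 116 119 114 125 135 140 144 156 153 151 142 187 239 251 249
 248 248 248 190]
281 [110 111 111 108 118 123 136 153 157 159 159 161 159 155 148 147 164 199
 235 252 253 158]
283 [110 112 112 111 118 130 149 158 159 159 163 156 158 158 160 156 140 140
 135 117 161 117]
285 [101 109 110 110 133 153 155 151 154 154 149 151 152 155 157 163 155 138
 150 112 104 110]
287 [105 101 104 118 144 156 153 153 129 118 117 118 119 134 147 159 157 148
 138 139 120 101]
289 [103 107 105 135 154 154 141 126 115 112 115 114 113 113 120 140 151 152
 139 147 136 105]
```

The tip and shank sit on the tool axis to within about 0.5 mm. Now carry the pin over the lid hole.

Emit:
step_arm:
  increments:
    - [-13.4,44,0,0,0,0,0]
    - [-13.4,44,0,0,0,0,0]
    - [-13.4,44,0,0,0,0,0]
    - [-13.4,44,0,0,0,0,0]
    - [-13.4,44,0,0,0,0,0]
    - [-13.4,44,0,0,0,0,0]
    - [0,0,0,0,0,0,0]
    - [0,0,0,0,0,0,0]

```text
time: 17.25
tcp_pos: [0.4467, 0.1797, 0.1377]
orientation: [[-0.976, -0.217, -0.001], [-0.217, 0.976, -0.001], [0.001, -0.001, -1.0]]
contact_force: [-0.4, -0.5, -0.6]
gripper_width: 0.0197
grip_force: 59.3
```

```bash
cat > lh.py <<'E'
from lid import *
import sys
np.set_printoptions(precision=4,suppress=True)
P=wpose(); im=np.ascontiguousarray(save("wrist",sys.argv[1])[:,:,::-1]); g=cv2.cvtColor(im,cv2.COLOR_BGR2GRAY)
X=lidpt(.04,.145,.004); X[:2]=[.449,.1796]; u=wproj(X,P); print("pred",u,X,P[0])
x0,y0=(u-22).astype(int); w=g[y0:y0+45,x0:x0+45]; 
t=(w<(int(w.min())+int(np.median(w)))//2).astype(np.uint8)
n,l,st,ce=cv2.connectedComponentsWithStats(t)
for i in range(1,n):
    if st[i][4]>40: q=ce[i]+[x0,y0]; print(st[i].tolist(),q,wz(q,X[2],P))
for r in range(0,45,3): print(y0+r,w[r,::3])
delta([.449,.1796,P[0][2]],np.c_[-J[:,0],J[:,1],-J[:,2]])
E
python3 lh.py l1
```

```text
pred [312.6247 252.8334] [0.449  0.1796 0.0578] [0.4467 0.1797 0.1377]
[0, 0, 45, 10, 245] [311.8694 232.9673] [0.4361 0.1762 0.0578]
[13, 15, 19, 17, 257] [312.0623 253.035 ] [0.4492 0.1793 0.0578]
[16, 34, 17, 11, 129] [313.7054 270.3488] [0.4608 0.1829 0.0578]
230 [132 135 136 135 140 140 138 135 135 139 135 138 135 135 139]
233 [211 199 156 136 134 138 137 136 135 139 133 142 156 228 215]
236 [238 238 239 235 236 169 141 138 138 136 157 171 237 238 238]
239 [237 237 238 237 237 215 174 142 139 195 204 238 237 238 238]
242 [237 238 237 238 238 239 238 231 218 236 239 237 238 238 238]
245 [238 238 237 238 237 226 157 121 125 184 237 238 237 237 237]
248 [237 239 237 238 226 125  83  83  82  88 177 235 239 238 238]
251 [237 238 237 237 186  89  92  91  89  89 110 219 238 238 238]
254 [237 238 238 237 184  97  86  92  85  90 107 205 238 236 239]
257 [238 239 238 237 189 121 106  94  99 108 147 210 237 239 238]
260 [238 238 238 239 224 181 132 118 124 151 193 235 237 237 238]
263 [238 238 237 237 238 224 201 174 188 212 236 239 237 237 238]
266 [237 236 236 237 237 238 224 126 112 152 232 238 237 237 238]
269 [237 238 238 238 238 230 102 103 102 100 120 234 238 237 238]
272 [238 237 237 238 237 179 102 102 100 101  99 226 238 238 238]
shift tool mm [-2.3  0.3  0.2] rot deg [-0.04 -0.07  0.  ]
```

Emit:
step_arm:
  increments:
    - [-2.4,0.2,0,0,0,0,0]
    - [0,0,14,0,0,0,0]
    - [0,0,12,0,0,0,0]
    - [0,0,0,0,0,0,0]
    - [0,0,0,0,0,0,0]

```text
time: 17.8
tcp_pos: [0.4496, 0.1793, 0.1125]
orientation: [[-0.977, -0.214, -0.0], [-0.214, 0.977, -0.0], [0.0, -0.0, -1.0]]
contact_force: [-0.5, 1.0, -0.8]
gripper_width: 0.0199
grip_force: 59.3
```

```bash
python3 lh.py l2 | grep -v '^2[0-9][0-9] '
python3 - <<'E'
from h import *
g=cv2.cvtColor(cv2.imread("pics/l2.png"),cv2.COLOR_BGR2GRAY)
for r in range(240,292,3): print(r,g[r,285:345:3])
E
```

```text
pred [314.2852 264.0209] [0.449  0.1796 0.0578] [0.4496 0.1793 0.1125]
[13, 13, 19, 25, 354] [313.6921 266.0198] [0.4503 0.1795 0.0578]
shift tool mm [0.8 0.3 0.4] rot deg [-0.01  0.01 -0.07]
240 [134 137 137 134 132 132 134 136 133 130 133 134 137 132 133 131 135 133
 133 135]
243 [135 134 134 137 134 135 135 132 132 134 132 135 137 131 135 134 135 131
 137 137]
246 [137 138 136 137 135 133 136 140 133 134 136 135 136 137 136 135 136 135
 133 138]
249 [140 138 140 137 139 141 137 139 140 135 133 138 136 135 138 136 137 137
 143 135]
252 [134 136 137 134 132 135 133 136 136 132 133 133 137 131 133 134 136 136
 132 163]
255 [132 142 169 137 134 135 137 125 104  87  90 102 130 135 134 133 133 184
 149 217]
258 [227 190 238 239 154 134 128  95  76  79  76  77  92 130 203 226 214 238
 239 237]
261 [238 238 238 238 235 199 159  78  80  83  80  80  81 122 234 237 238 238
 237 237]
264 [238 237 237 238 238 225 151  86  83  83  87  85  76 148 228 239 236 239
 237 237]
267 [237 239 237 238 238 229 161 103  99  98  97  95 102 159 228 237 238 238
 236 237]
270 [237 239 237 238 237 235 193 111  97  99  99  99 103 182 237 237 237 237
 238 238]
273 [237 238 237 237 238 239 228 106  95 103  98  94  99 230 233 238 237 238
 238 237]
276 [238 238 237 239 237 237 236 110  96  96 102  98 102 241 238 237 238 238
 238 239]
279 [237 237 237 237 237 215 128 100 103 105 109 109  98 132 188 233 237 237
 236 237]
282 [238 238 238 239 163 108 117 118 114 118 114 118 115 115 106 132 234 237
 237 237]
285 [238 238 231 124 106 118 116 114 108 111 112 115 115 118 118 116 123 235
 237 237]
288 [236 238 145 113 116 113 103  87  82  86  85  84  89  96 114 116 115 125
 231 233]
291 [163 152 115 121 108  90  82  83  84  84  84  83  82  85  86  98 114 111
 136 158]
```

Emit:
step_arm:
  increments:
    - [0.6,0.2,0,0,0,0,0]
    - [0,0,8,0,0,0,0]
    - [0,0,6,0,0,0,0]
    - [0,0,0,0,0,0,0]

```text
time: 18.25
tcp_pos: [0.4486, 0.1797, 0.0976]
orientation: [[-0.977, -0.215, -0.001], [-0.215, 0.977, -0.001], [0.001, -0.0, -1.0]]
contact_force: [1.2, -0.5, -0.9]
gripper_width: 0.0201
grip_force: 59.2
```

Emit:
step_arm:
  increments:
    - [0,0,5,0,0,0,0]
    - [0,0,5,0,0,0,0]
    - [0,0,0,0,0,0,0]

```text
time: 18.55
tcp_pos: [0.4488, 0.1798, 0.0879]
orientation: [[-0.977, -0.215, -0.001], [-0.215, 0.977, -0.0], [0.001, -0.0, -1.0]]
contact_force: [0.5, 0.7, -1.0]
gripper_width: 0.0199
grip_force: 59.3
```

Emit:
step_arm:
  increments:
    - [0,0,4,0,0,0,0]
    - [0,0,4,0,0,0,0]
    - [0,0,4,0,0,0,0]
    - [0,0,4,0,0,0,0]
    - [0,0,0,0,0,0,0]

```text
time: 19.05
tcp_pos: [0.4489, 0.1798, 0.072]
orientation: [[-0.977, -0.215, -0.0], [-0.215, 0.977, -0.0], [0.0, -0.0, -1.0]]
contact_force: [-0.0, -0.4, 0.1]
gripper_width: 0.0198
grip_force: 59.3
```

Emit:
step_arm:
  increments:
    - [0,0,2,0,0,0,0]
    - [0,0,2,0,0,0,0]
    - [0,0,0,0,0,0,0]

```text
time: 19.35
tcp_pos: [0.4492, 0.1799, 0.0685]
orientation: [[-0.977, -0.215, 0.0], [-0.215, 0.977, -0.0], [-0.0, -0.0, -1.0]]
contact_force: [0.4, -0.7, 1.0]
gripper_width: 0.0203
grip_force: 59.4
```

Emit:
step_arm:
  increments:
    - [0,0,2,0,0,0,0]
    - [0,0,2,0,0,0,0]
    - [0,0,0,0,0,0,0]

```text
time: 19.65
tcp_pos: [0.449, 0.1799, 0.0644]
orientation: [[-0.977, -0.215, 0.0], [-0.215, 0.977, -0.0], [-0.0, -0.0, -1.0]]
contact_force: [-0.7, 0.0, 2.1]
gripper_width: 0.02
grip_force: 59.5
```

Emit:
step_arm:
  increments:
    - [0,0,1,0,0,0,0]
    - [0,0,1,0,0,0,0]
    - [0,0,0,0,0,0,0]

```text
time: 19.95
tcp_pos: [0.449, 0.1799, 0.0627]
orientation: [[-0.977, -0.215, 0.0], [-0.215, 0.977, -0.0], [-0.0, -0.0, -1.0]]
contact_force: [-4.3, -1.1, 6.5]
gripper_width: 0.0202
grip_force: 60.6
```

Emit:
step_arm:
  increments:
    - [0,0,1,0,0,0,0]
    - [0,0,0,0,0,0,0]
    - [0,0,0,0,0,0,0]

```text
time: 20.25
tcp_pos: [0.4491, 0.1799, 0.0625]
orientation: [[-0.977, -0.215, 0.001], [-0.215, 0.977, 0.0], [-0.001, -0.0, -1.0]]
contact_force: [-8.7, -3.2, 25.1]
gripper_width: 0.0199
grip_force: 62.4
```

The travel ended in a hard stop at TCP z 0.0625 m, against 0.0627 expected for a shut lid, with 25 N of push. I'll confirm it holds steady and hand in.

Emit:
step_arm:
  increments:
    - [0,0,0,0,0,0,0]
    - [0,0,0,0,0,0,0]
    - [0,0,0,0,0,0,0]

```text
time: 20.55
tcp_pos: [0.4491, 0.1799, 0.0625]
orientation: [[-0.977, -0.215, 0.001], [-0.215, 0.977, 0.0], [-0.001, -0.0, -1.0]]
contact_force: [-9.6, -3.2, 23.5]
gripper_width: 0.0201
grip_force: 62.4
```

```bash
python3 -c "
from cell import ctrl
s=ctrl.read_state(); print(s['contact_force'],s['tcp_pos'],s['grip_force']); print(ctrl.sign_off())"
```

```text
[-9.57248467 -3.17446299 23.48362793] [0.44910996 0.17990976 0.0625227 ] 62.44396448135376
the job is handed in; nothing more can be done
None
```

The job is handed in at 20.6 s (verdict not shown): the green board lies in the cradle and the lid is shut, with the gripper still holding the pin and pressing it down at about 23 N.

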